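Dispense the large grinding balls from the tipping carousel

ROBOT

A 6-joint arm with a two-finger parallel gripper is mounted at the origin on the work surface. World frame = base frame: x ahead of the robot, y to its left, z up, the work surface at z = 0. Lengths are in m, angles in rad, forces in N, time in s.
With the tool pointing down it reaches from about 0.35 to 0.975 m from the base axis. Payload 17.4 kg.
Tool frame: the origin (TCP) lies midway between the tips of the shut fingers; the grasp point (between the pads) lies 19 mm behind it (r.hold_point_z is the distance from the TCP to the grasp point, in m); z points along the fingers, y is the direction in which the jaws open and shut (so a half turn about z gives the same grasp; the last joint's range is limited). The gripper opens to 85 mm and grips with 20 to 120 N. Pads are 22 mm wide; open, the fingers measure 114 mm over their backs; the gripper's body (76 mm by 85 mm) begins 54 mm behind the grasp point. The pads swing forward as they close: fully open they stand 13 mm farther back than shut.
Start: joints at [-1.308, 0.116, 1.442, -0, 1.584, -0.038], TCP at [0.2, -0.645, 0.231] pointing down, gripper open.
Joint ranges: [-2.83, 2.83], [-0.83, 2.19], [0.07, 2.5], [-1.14, 4.28], [0.01, 3], [-2.97, 2.97]. Speed limits (rad/s): [1.89, 1.89, 2.22, 3.14, 3.14, 3.14].

INTERFACE

Orientations are given as [roll, pitch, yaw] about the fixed x, y, z axes, in that order (R = Rz(yaw) Ry(pitch) Rx(roll)).
In Python, from cell import r, optics gives the robot as it stands.
- The arm moves only by the tool apply_moves, never from a script. Its arguments are lists of equal length, an entry for each row: "offset": the shift along the tool's x, y, z scaled (see below), a list of three; "angular": the turn, a rotation vector about the tool's x, y, z scaled (see below), a list of three; "jaw": the opening, from 0 (shut) to 1 (fully open). In form: {"offset": [[tx, ty, tz], ...], "angular": [[rx, ry, rz], ...], "jaw": [jaw, ...]}. A call has exactly 5 rows; each row shifts and turns the commanded pose from where the row before left it, along the tool's axes as they then stand; what a row does not reach is not made up. The controller multiplies each number of a shift by 15 cm and each number of a turn by pi/2 rad. A row lasts 1/12 s, in which the tool goes at most 41.7 mm and 7.16 degrees, less where a joint would pass 70% of its speed; a pose out of reach is approached as far as the arm can. A call with a number of a shift or a turn outside -1 to 1 is refused whole. A call with a gripper value outside its range is refused whole. The fingers move at their own pace and stop on an object; "newtons" is the grip in N (left out, the last holds). Time passes only in rows, so rows that do not move let the fingers close, or fill a call up. It gives the time, the measured TCP pose, the force and the opening at its end, in the units of the state.
- r.get_state(): the state, without advancing time (a new reading comes with each control period).
- optics.grab_frame(name): name is "scene" or "top" or "wrist"; returns the picture (400x640x3 uint8, blue, green, red); there is no depth.
- optics.get_calibration(name): a dict with "intrinsics" (3x3 intrinsics, pixels), "xyz" and "rotation" of the camera in the world. Camera axes: x right, y down, z forward; pixel columns grow to the right and rows downward; lengths in m; the calibration is good to about 2 mm. A picture is of the moment at which its call begins: read the wrist's pose just before it. get_calibration takes no time and is no camera call; for the wrist camera it gives the pose at the moment of the call.
- r.job_done(): hands the job in, once; it reports no verdict.
The state is a dict: "clock": time; "qpos": joint angles; "joint_velocities": joint speeds; "effort": joint torques, N m; "position": TCP position; "orientation": TCP orientation; "contact_force": force on the tool from outside, world axes, zero at the start; "ft_torque": the same for the moment, N m; "width": finger opening in m.
Only numpy, scipy, OpenCV 4.12 (cv2) and the standard library are available. Lean on these libraries where they do the work, as an engineer would, in place of code of your own. Each camera call takes 0.05 s, during which the arm holds its last target.

TASK

Turn the dispenser's carousel by its knob until the compartment with the three large grinding balls squarely faces the spout, and only then lift the rear handle to tip all three into the steel grinding bowl. Lower the dispenser gently all the way back to level and let go. The small balls and the cylinders stay in their compartments, nothing is spilled, and the bowl and the other things on the bench stay where they are.

Things in the scene. Friction and masses are not known exactly. Their poses are not given: they have to be found in the camera images.
- station: Grey and aluminium stand of the bead dispenser, fixed, base plate 210 x 270 x 12 mm. Origin on the bench under the carousel's axis; z up. In its frame the spout points along +y, the tipping handle is at -y, and the tipping hinge is a line along x at y=+88 mm, 95 mm above the bench, between two uprights 108 mm tall at x=+-98 mm.
- hinge (a point): Point on the tipping hinge of the cradle, midway between the uprights, 95 mm above the bench. The hinge line runs along this point's x axis. Does not move when tipping, but its axes turn with the cradle.
- cradle (a joint): Tipping angle, rad: 0 level (rests on a stop by its weight), 0.75 fully tipped, against a stop. Grows as the rear handle is lifted and the spout dips. About 1 kg loaded; the handle takes about 4 N to lift, and the cradle falls back if let go. The balls begin to roll at about 0.25 rad; at 0.7 they roll out into the bowl if lifted unhurriedly (handle at 0.1 m/s or less).
- handle (a point): Middle of the cradle's rear handle: round steel bar 12 mm thick along the station's x, 98 mm free between two side arms, open above and below. Level, it is 240 mm behind (-y) and 45 mm above the hinge line, 140 mm above the bench; it moves on a circle of 244 mm radius about the hinge, to about 290 mm above the bench fully tipped. The bar can turn between the fingers.
- carousel: White wheel turning on an upright 15 mm spindle of the cradle with 1 mm of slack all round; lifts off if pulled up. Origin on its axis, 89 mm above the bench when level; z up. Its +y axis points to the middle of the large balls' compartment, so this is centred on the spout when the yaw equals the station's. Stays where it is left (drags with 0.1 to 0.3 N m). Best within 0.15 rad.
- carousel_center (a point): On the carousel's axis, 115 mm above the bench when level. White wheel of 76 mm radius with six open-topped 60-degree compartments, floor falling towards the hub; a guard wall on the cradle, 83 mm outer radius, top 139 mm above the bench, closes them outside except for a 40-degree gap at the spout.
- large_mouth (a point): Middle of the outer edge of the compartment with the three large balls, 75 mm from the carousel's axis; turns with the carousel.
- gate (a point): Middle of the gap in the guard wall at the start of the spout, 75 mm from the carousel's axis. The mouth of the chosen compartment belongs here. The spout is an aluminium chute 52 mm wide inside, ending 29 mm beyond the hinge line.
- knob: Black knob on the carousel's axis: a bar 46 mm long (its x axis), 12 mm wide (its y) and 36 mm tall, 144 to 180 mm above the bench. Origin 138 mm above the bench, z up. It has play: it turns freely 0.3 rad either side of its middle before it meets a stop and takes the carousel along, and starts anywhere in this play. The resistance is felt as a moment of 0.1 to 0.3 N m.
- knob_grip (a point): Grip point of the knob, on the axis, mid-height of the bar's upper part, 14 mm below the bar's top and 165 mm above the bench when level.
- bowl_in (a point): Centre of the inner floor of the open steel grinding bowl, 6 mm above the bench. Bowl 96 mm outer diameter, 52 mm tall, wall 4 mm, about 0.6 kg, loose, standing under the end of the spout.
- bowl_lid: Steel lid of the bowl with a centre grip, 98 mm across, 24 mm tall, lying beside the dispenser; to be left alone. Origin at its underside.
- scraper: Spatula, 170 mm long, lying beside the dispenser; to be left alone.
- amber: Amber bottle, 60 mm across, 120 mm tall; to be left alone.
- white_jar: White jar, 64 mm across, 75 mm tall; to be left alone.
- beaker: Glass beaker, 64 mm across, 80 mm tall; to be left alone.
- large0_center (a point): Centre of a large steel grinding ball, 18 mm across, 24 g, one of three in the same compartment; to be tipped into the bowl.
- large1_center (a point): Centre of a large steel grinding ball, 18 mm across, 24 g, one of three in the same compartment; to be tipped into the bowl.
- large2_center (a point): Centre of a large steel grinding ball, 18 mm across, 24 g, one of three in the same compartment; to be tipped into the bowl.
- small0_center (a point): Centre of a small steel ball, 12 mm across, 12 g, one of two in the compartment next (clockwise) to the large balls'; to stay in.
- small1_center (a point): Centre of a small steel ball, 12 mm across, 12 g, one of two in the compartment next (clockwise) to the large balls'; to stay in.
- cyl0_center (a point): Centre of a short steel cylinder, 14 mm across, 16 mm long, 20 g, one of two in the compartment next (anticlockwise) to the large balls'; to stay in.
- cyl1_center (a point): Centre of a short steel cylinder, 14 mm across, 16 mm long, 20 g, one of two in the compartment next (anticlockwise) to the large balls'; to stay in.
Not all that is in view belongs to the job. What is shaped like the carousel but red is not meant. Leave any turquoise look-alike of the part that bears bowl_in alone.

How it is judged:
On the way, in this order (a step that is already met when the one before it is completed fails the run):
1. the large balls' compartment faces the spout (within 16 mm at its mouth) while the cradle is level (distance between large_mouth and gate below 0.016 m and value of joint cradle below 0.06 rad), for 0.2 s.
2. with the cradle tipped, all three large balls have gone into the bowl (horizontal distance between each of large0_center, large1_center, large2_center and bowl_in below 0.042 m and z of each of large0_center, large1_center, large2_center in the frame of bowl_in below 0.045 m and value of joint cradle above 0.15 rad), for 0.05 s.
At the end, for the whole second after the job is handed in: All three large balls lie in the bowl, at rest; the cradle is back level (within 0.04 rad) and let go; the small balls and the cylinders are in the carousel (within 85 mm of its centre); the bowl is within 20 mm of where it stood (horizontal distance between each of large0_center, large1_center, large2_center and bowl_in below 0.042 m and z of each of large0_center, large1_center, large2_center in the frame of bowl_in below 0.045 m and distance between each of small0_center, small1_center, cyl0_center, cyl1_center and carousel_center below 0.085 m and value of joint cradle below 0.04 rad and distance of bowl_in from where it was at the start of the episode below 0.02 m and linear speed of each of large0, large1, large2 below 0.05 m/s); the robot touches nothing.
It fails at once if a small ball or a cylinder leaves the carousel (distance between any of small0_center, small1_center, cyl0_center, cyl1_center and carousel_center above 0.1 m).
It fails at once if a large ball falls beside the bowl ((horizontal distance between large0_center and bowl_in above 0.05 m and height (world z) of large0_center below 0.06 m) or (horizontal distance between large1_center and bowl_in above 0.05 m and height (world z) of large1_center below 0.06 m) or (horizontal distance between large2_center and bowl_in above 0.05 m and height (world z) of large2_center below 0.06 m)).
It fails at once if the cradle is dropped (falls faster than 2.5 rad/s) (velocity of joint cradle below -2.5 rad/s).
It fails at once if the bowl is knocked (moved over 30 mm) (distance of bowl_in from where it was at the start of the episode above 0.03 m).
It fails at once if another thing on the bench is moved by over 30 mm (distance of any of bowl_lid, scraper, amber, white_jar, beaker from where it was at the start of the episode above 0.03 m).
It also fails if it takes over 67 s, if anything falls off the work surface, if the arm or the gripper's body presses on something with over 40 N, if the wrist force passes 120 N, or if a joint passes its speed limit or range.

## Working session

There is one attempt and no reset: what is moved stays moved. The work goes in short steps, Python scripts to look and compute and a tool call to move; the robot and the scene stay as the last step left them, time stands still between calls to the robot, and variables do not carry over. Pictures are saved under pics/ and viewed, and the job is handed in when it is done.

Besides the shell and the picture viewer there is one more tool, called after "Call:" by a JSON object that holds its "name" and its "arguments". apply_moves: Moves the arm, as the interface text tells. Its arguments: {"type":"object","properties":{"offset":{"type":"array"},"angular":{"type":"array"},"jaw":{"type":"array"},"newtons":{"type":"number"}},"required":["offset","angular","jaw"]}

```bash
mkdir -p pics; ls; python3 - <<'E'
from cell import r, optics
import cv2, json
for n in ["scene","top","wrist"]:
    c=optics.get_calibration(n); im=optics.grab_frame(n)
    cv2.imwrite(f"pics/{n}0.png",im); print(n,c)
print(r.get_state(), r.hold_point_z)
E
```

```text
pics
scene {'intrinsics': array([[393.04882089,   0.        , 321.73470026],
       [  0.        , 393.04882089, 202.40545492],
       [  0.        ,   0.        ,   1.        ]]), 'xyz': array([1.25001733, 0.37634177, 1.09849802]), 'rotation': array([-2.45624154,  0.00737099,  2.04190261])}
top {'intrinsics': array([[465.03641989,   0.        , 322.26783972],
       [  0.        , 465.03641989, 202.29454643],
       [  0.        ,   0.        ,   1.        ]]), 'xyz': array([ 0.46470396, -0.0220763 ,  1.34772   ]), 'rotation': array([-3.08210288,  0.02040897, -1.57224773])}
wrist {'intrinsics': array([[299.5202237 ,   0.        , 322.2837999 ],
       [  0.        , 299.5202237 , 192.22618481],
       [  0.        ,   0.        ,   1.        ]]), 'xyz': array([ 0.27104978, -0.62263481,  0.37458031]), 'rotation': array([ 2.84632050e+00,  1.44122704e-03, -1.26915970e+00])}
{'clock': 0.15, 'qpos': array([-1.30782520e+00,  1.16378761e-01,  1.44209438e+00,  3.54796780e-06,
        1.58400331e+00, -3.78228827e-02]), 'joint_velocities': array([-8.84792100e-04,  5.52696386e-04, -2.15440353e-03,  2.56559266e-05,
        2.28520305e-04,  1.35364102e-03]), 'effort': array([ 4.57235601e-04, -7.32509351e+01, -6.32848835e+01,  2.91475021e-05,
        5.05154123e-03, -2.45856813e-05]), 'position': array([ 0.19992952, -0.64456572,  0.23074059]), 'orientation': array([-3.14070963e+00, -3.69646442e-05,  3.00794035e-01]), 'contact_force': array([ 0.39321124, -0.11415817,  0.22829055]), 'ft_torque': array([ 0.05727996, -0.01842128, -0.05309058]), 'width': 0.08555943372478002} 0.0187
```

View pics/scene0.png

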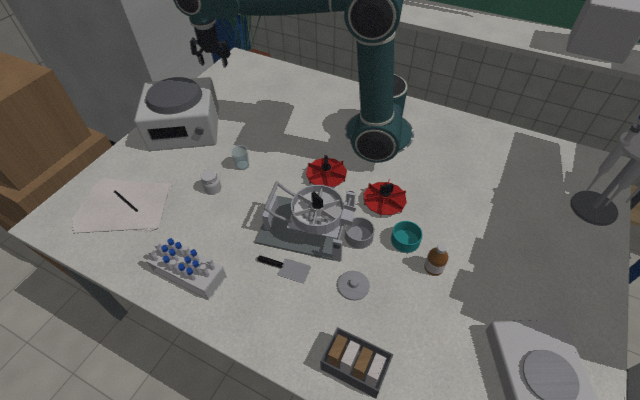

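View pics/top0.png

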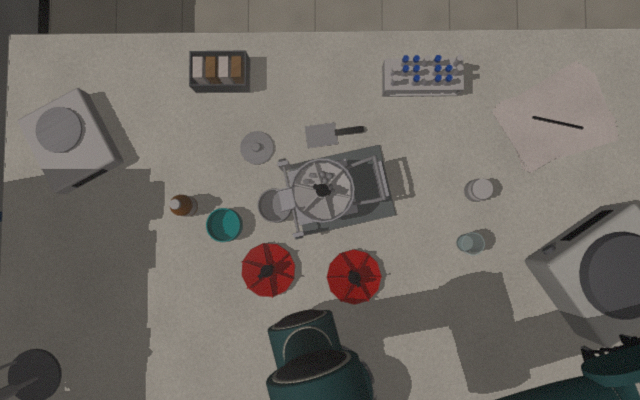

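View pics/wrist0.png

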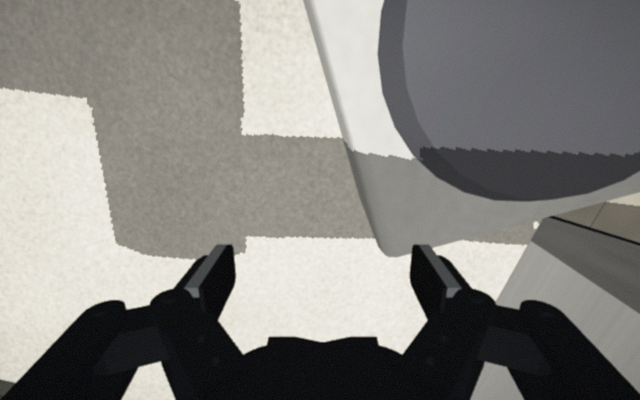

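The grey station with the white wheel is at top (322,189). The handle is to its right at (400,178), and the steel bowl is under the spout at (275,203). The red wheels at (268,270) and (355,276) and the turquoise bowl at (225,224) are decoys. I'll enlarge the station.

```bash
cat > h.py <<'E'
from cell import r, optics
import numpy as np, cv2
from scipy.spatial.transform import Rotation as R
def cal(n):
    c=optics.get_calibration(n); return c['intrinsics'],np.array(c['xyz']),R.from_euler('xyz',c['rotation']).as_matrix()
def proj(c,p):
    K,t,Rm=c; q=(np.atleast_2d(p)-t)@Rm; q=q@K.T; return q[:,:2]/q[:,2:]
def unproj(c,uv,z):
    K,t,Rm=c; d=Rm@np.linalg.solve(K,[uv[0],uv[1],1]); return t+d*(z-t[2])/d[2]
E
python3 - <<'E'
from h import *
im=cv2.imread('pics/top0.png'); x0,y0=240,130
cv2.imwrite('pics/topc.png',cv2.resize(im[130:250,240:420],None,fx=4.4,fy=4.4,interpolation=cv2.INTER_CUBIC))
im=cv2.imread('pics/scene0.png')
cv2.imwrite('pics/scenec.png',cv2.resize(im[165:275,240:400],None,fx=5,fy=5,interpolation=cv2.INTER_CUBIC))
c=cal('top')
for n,uv,z in [('wheel c',(322,189),.18),('bowl',(275,204),.052),('handle',(399,178),.14)]: print(n,unproj(c,uv,z))
E
```

```text
wheel c [0.56787014 0.00228445 0.18      ]
bowl [0.53750555 0.13650177 0.052     ]
handle [ 0.59946837 -0.19728105  0.14      ]
```

View pics/topc.png

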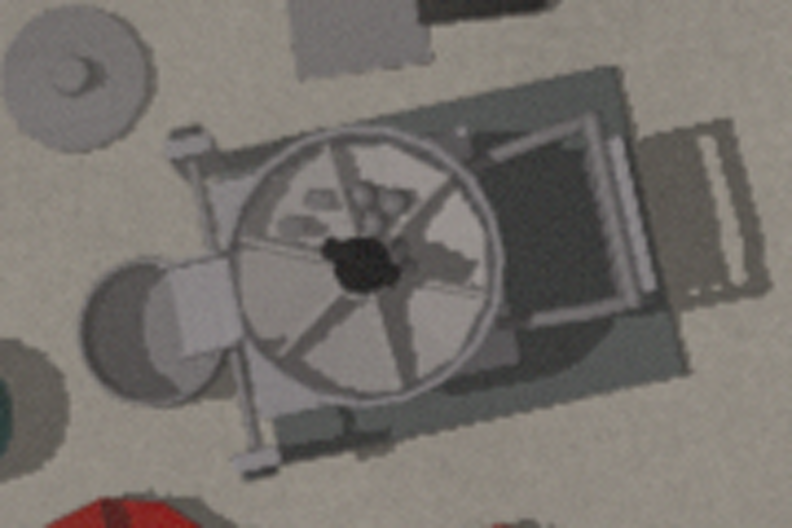

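View pics/scenec.png

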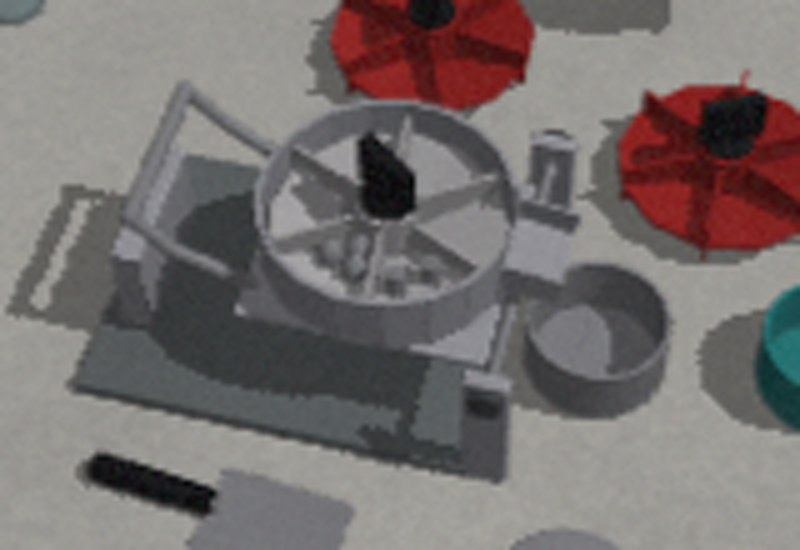

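```bash
python3 - <<'E'
from h import *
c=cal('top'); px=lambda u,v:(240+u/4.4,130+v/4.4)
a=unproj(c,px(188,140),.108)[:2]; b=unproj(c,px(255,462),.108)[:2]; k=unproj(c,px(362,264),.17)[:2]
print(a,b,k,np.linalg.norm(a-b))
d=a-b; d/=np.linalg.norm(d); yaw=np.arctan2(d[1],d[0]); y=np.array([-d[1],d[0]])
# station x axis: a or b; spout +y from knob to hinge
m=(a+b)/2
print('yaw',yaw,'y',y,'hinge from knob',(m-k)@y,(m-k)@d)
o=(m-.088*y+k)/2; print('origin',o)
im=cv2.imread('pics/top0.png'); 
S=4
big=cv2.resize(im[130:250,240:420],None,fx=4.4,fy=4.4,interpolation=cv2.INTER_CUBIC)
def P(x,yy,z): 
    w=np.array([*(o+x*d+yy*y),z]); u=proj(c,w)[0]; return (int((u[0]-240)*4.4),int((u[1]-130)*4.4))
for t in np.linspace(0,6.28,60): cv2.circle(big,P(.083*np.cos(t),.083*np.sin(t),.139),1,(0,255,0),-1)
cv2.line(big,P(-.049,-.152,.14),P(.049,-.152,.14),(0,0,255),1)
cv2.line(big,P(-.098,.088,.108),P(.098,.088,.108),(255,0,0),1)
cv2.circle(big,P(0,.075,.115),4,(255,0,255),-1)
cv2.circle(big,P(0,0,.18),3,(0,255,255),-1)
cv2.imwrite('pics/ov.png',big)
E
```

```text
[0.64794186 0.10933947] [0.4515232  0.06800348] [0.56620097 0.00180338] 0.20072107980995846
yaw 0.20742157650976856 y [-0.20593743  0.97856516] hinge from knob 0.08839755745604078 0.0017739468172028176
origin [0.567028   0.00218056]
```

View pics/ov.png

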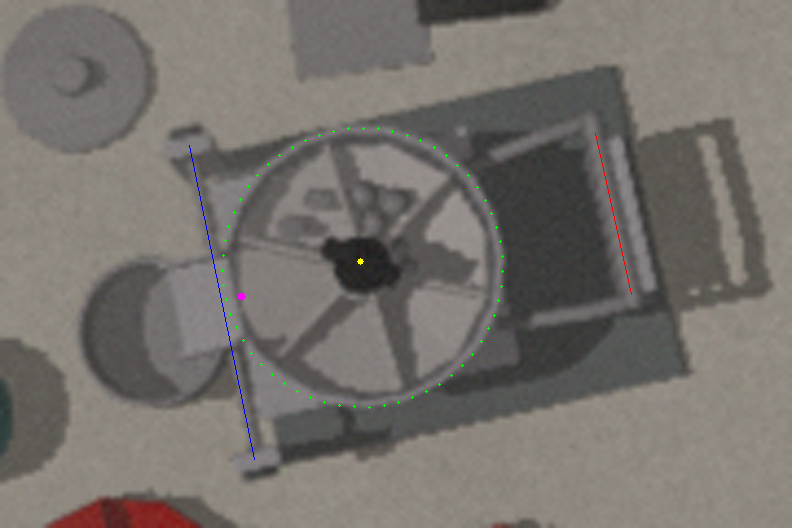

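The fit holds to about 1 px: station origin about (0.567, 0.001) and yaw about 0.21. I'll move up and over the wheel for a close look.

```bash
cat >> h.py <<'E'
def delta(tgt,yaw,base=None):
    s=r.get_state(); p=s['position']; Rm=R.from_euler('xyz',s['orientation'])
    Rt=R.from_euler('xyz',[np.pi,0,yaw])
    d=Rm.inv().apply(np.array(tgt)-p)/.15
    w=(Rm.inv()*Rt).as_rotvec()/(np.pi/2)
    print('pos',p.round(4),'rpy',s['orientation'].round(3),'shift units',d.round(3),'turn units',w.round(4),'w',round(s['width'],4),'t',s['clock'])
E
python3 -c "
from h import *
delta([.567,.001,.35],1.05)"
```

```text
pos [ 0.1999 -0.6446  0.2307] rpy [-3.141 -0.     0.301] shift units [ 3.612 -3.386 -0.792] turn units [-5.00e-04 -2.00e-04 -4.77e-01] w 0.0856 t 0.15
```

Call:
{"name": "apply_moves", "arguments": {"offset": [[0, 0, -0.2], [0, 0, -0.2], [0, 0, -0.2], [0, 0, -0.2], [0.18, -0.17, 0]], "angular": [[0, 0, 0], [0, 0, 0], [0, 0, 0], [0, 0, 0], [0, 0, 0]], "jaw": [1, 1, 1, 1, 1]}}

```text
clock: 0.57
position: [0.2165, -0.6156, 0.3565]
orientation: [3.135, 0.001, 0.298]
contact_force: [0.4, 0.5, 1.0]
width: 0.0857
```

Call:
{"name": "apply_moves", "arguments": {"offset": [[0.18, -0.17, 0], [0.18, -0.17, 0], [0.18, -0.17, 0], [0.18, -0.17, 0], [0.18, -0.17, 0]], "angular": [[0, 0, 0], [0, 0, 0], [0, 0, 0], [0, 0, 0], [0, 0, 0]], "jaw": [1, 1, 1, 1, 1]}}

```text
clock: 0.98
position: [0.3098, -0.4489, 0.3511]
orientation: [-3.141, 0.0, 0.3]
contact_force: [0.9, -0.1, -0.1]
width: 0.0853
```

Call:
{"name": "apply_moves", "arguments": {"offset": [[0.18, -0.17, 0], [0.18, -0.17, 0], [0.18, -0.17, 0], [0.18, -0.17, 0], [0.18, -0.17, 0]], "angular": [[0, 0, 0], [0, 0, 0], [0, 0, 0], [0, 0, 0], [0, 0, 0]], "jaw": [1, 1, 1, 1, 1]}}

```text
clock: 1.4
position: [0.4009, -0.2871, 0.3513]
orientation: [3.141, -0.0, 0.301]
contact_force: [0.1, 0.1, -0.1]
width: 0.0853
```

Call:
{"name": "apply_moves", "arguments": {"offset": [[0.18, -0.17, 0], [0.18, -0.17, 0], [0.18, -0.17, 0], [0.18, -0.17, 0], [0.18, -0.17, 0]], "angular": [[0, 0, 0], [0, 0, 0], [0, 0, 0], [0, 0, 0], [0, 0, 0]], "jaw": [1, 1, 1, 1, 1]}}

```text
clock: 1.82
position: [0.4921, -0.1251, 0.3513]
orientation: [3.141, -0.0, 0.301]
contact_force: [-0.2, -0.7, 0.2]
width: 0.0852
```

Call:
{"name": "apply_moves", "arguments": {"offset": [[0.18, -0.16, 0], [0.18, -0.16, 0], [0.18, -0.16, 0], [0.1, -0.1, 0], [0, 0, 0]], "angular": [[0, 0, 0], [0, 0, 0], [0, 0, 0], [0, 0, -0.07], [0, 0, -0.07]], "jaw": [1, 1, 1, 1, 1]}}

```text
clock: 2.23
position: [0.5589, -0.0122, 0.3503]
orientation: [-3.14, 0.001, 0.528]
contact_force: [0.2, -0.7, 0.9]
width: 0.0853
```

Call:
{"name": "apply_moves", "arguments": {"offset": [[0, 0, 0], [0, 0, 0], [0, 0, 0], [0, 0, 0], [0, 0, 0]], "angular": [[0, 0, -0.07], [0, 0, -0.07], [0, 0, -0.07], [0, 0, -0.07], [0, 0, -0.05]], "jaw": [1, 1, 1, 1, 1]}}

```text
clock: 2.65
position: [0.5576, -0.0154, 0.3511]
orientation: [-3.141, 0.0, 1.045]
contact_force: [-0.2, 0.3, 0.4]
width: 0.0856
```

```bash
python3 -c "
from h import *
delta([.567,.001,.35],1.05)
cv2.imwrite('pics/w1.png',optics.grab_frame('wrist'))
np.save('w1cal.npy',np.array(cal('wrist'),dtype=object),allow_pickle=True)"
```

```text
pos [ 0.5576 -0.0154  0.3511] rpy [-3.141  0.     1.045] shift units [ 0.126 -0.001  0.007] turn units [-0.0002  0.0001 -0.0031] w 0.0856 t 2.65Traceback (most recent call last):
  File "<string>", line 5, in <module>
    np.save('w1cal.npy',np.array(cal('wrist'),dtype=object),allow_pickle=True)
                        ~~~~~~~~^^^^^^^^^^^^^^^^^^^^^^^^^^^
ValueError: could not broadcast input array from shape (3,3) into shape (3,)
```

View pics/w1.png

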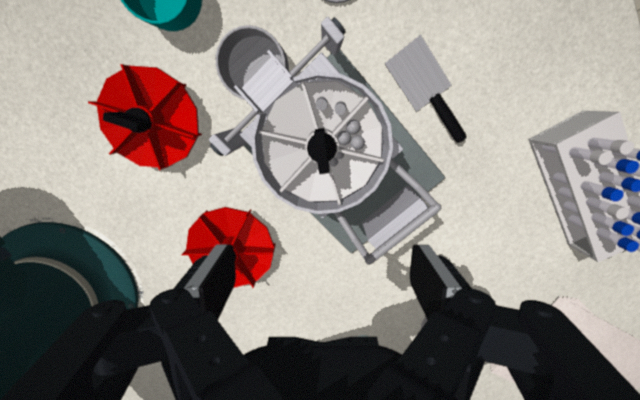

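The wheel is at (321,148) in the wrist picture. The three large balls are at about (348,138), the cylinders at (330,105), and the bowl is beneath the spout. I'll enlarge this with an overlay.

```bash
cat > ov.py <<'E'
from h import *
def draw(src,dst,c,x0,y0,x1,y1,S,o,yaw,ly=None,kx=None):
    im=cv2.imread(src); big=cv2.resize(im[y0:y1,x0:x1],None,fx=S,fy=S,interpolation=cv2.INTER_CUBIC)
    d=np.array([np.cos(yaw),np.sin(yaw)]); y=np.array([-d[1],d[0]])
    def P(a,b,z):
        u=proj(c,np.array([*(o+a*d+b*y),z]))[0]; return (int((u[0]-x0)*S),int((u[1]-y0)*S))
    for t in np.linspace(0,6.28,60): cv2.circle(big,P(.083*np.cos(t),.083*np.sin(t),.139),1,(0,200,0),-1)
    cv2.line(big,P(-.049,-.152,.14),P(.049,-.152,.14),(0,0,255),1)
    cv2.line(big,P(-.098,.088,.108),P(.098,.088,.108),(255,0,0),1)
    cv2.circle(big,P(0,.075,.115),4,(255,0,255),-1)
    cv2.circle(big,P(0,0,.18),3,(0,255,255),-1)
    if kx is not None:
        k=kx-yaw
        cv2.line(big,P(.023*np.cos(k),.023*np.sin(k),.18),P(-.023*np.cos(k),-.023*np.sin(k),.18),(0,255,255),1)
    if ly is not None:  # carousel yaw
        for j in range(6):
            a=ly-yaw+np.pi/2+np.pi/6+j*np.pi/3
            cv2.line(big,P(.015*np.cos(a),.015*np.sin(a),.135),P(.076*np.cos(a),.076*np.sin(a),.135),(255,0,0) if j in(0,5) else (255,255,0),1)
    cv2.imwrite(dst,big)
E
python3 - <<'E'
from ov import *
c=cal('wrist'); print(r.get_state()['clock'])
draw('pics/w1.png','pics/w1o.png',c,200,0,460,270,2.2,np.array([.567,.001]),.212,None,None)
im=cv2.imread('pics/w1.png');cv2.imwrite('pics/w1c.png',cv2.resize(im[60:230,230:410],None,fx=3.5,fy=3.5,interpolation=cv2.INTER_CUBIC))
E
```

```text
2.7
```

View pics/w1o.png

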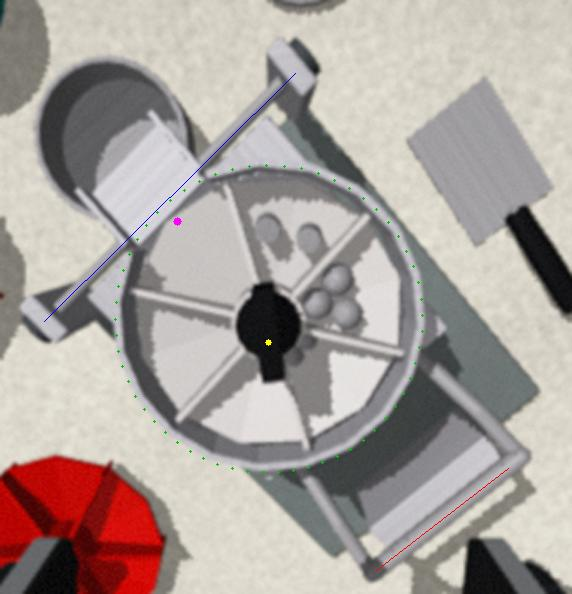

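View pics/w1c.png

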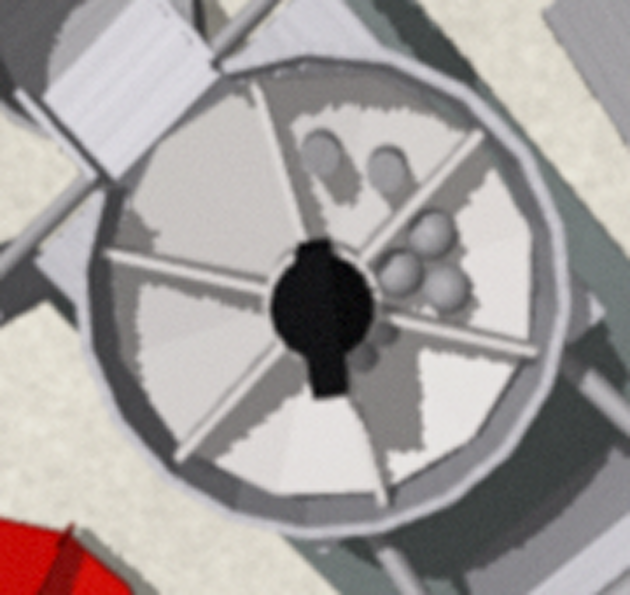

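```bash
python3 - <<'E'
from ov import *
c=cal('wrist'); px=lambda u,v:(230+u/3.5,60+v/3.5)
E=[(260,88),(108,255),(182,457),(382,500),(533,352),(478,138)]
for z in (.125,.135):
    P=[unproj(c,px(*e),z)[:2] for e in E]
    cen=np.mean(P,0); A=[np.arctan2(*(p-cen)[::-1]) for p in P]; rr=[np.linalg.norm(p-cen) for p in P]
    # boundaries of large: E[5] and E[4]; offsets
    off=np.unwrap(A); print(z,cen.round(4),np.round(rr,4),np.round(np.degrees(off),1))
    base=np.mean(off-np.arange(6)*np.pi/3)
    mid=base+4.5*np.pi/3; ly=(mid-np.pi/2+np.pi)%(2*np.pi)-np.pi; print('carousel yaw',ly)
a=unproj(c,px(318,262),.18)[:2]; b=unproj(c,px(330,393),.18)[:2]; print('knob',np.arctan2(*(a-b)[::-1]),np.linalg.norm(a-b),(a+b)/2)
# handle ends and hinge
q=lambda u,v:(200+u/2.2,v/2.2)
h1=unproj(c,q(374,572),.14)[:2];h2=unproj(c,q(522,457),.14)[:2]; print('handle',h1,h2,np.linalg.norm(h1-h2),np.arctan2(*(h2-h1)[::-1]),(h1+h2)/2)
u1=unproj(c,q(45,317),.108)[:2];u2=unproj(c,q(290,68),.108)[:2]; print('upr',np.arctan2(*(u2-u1)[::-1]),(u1+u2)/2,np.linalg.norm(u2-u1))
# bowl rim
draw('pics/w1.png','pics/w1o.png',c,200,0,460,270,2.2,np.array([.5655,.0025]),.212,ly,1.1)
E
```

```text
0.125 [0.5679 0.0018] [0.0752 0.0771 0.0766 0.0759 0.0767 0.0766] [ 76.6 137.2 197.2 256.8 317.5 377.4]
carousel yaw -1.7957237650529603
0.135 [0.5686 0.0031] [0.0731 0.075  0.0745 0.0739 0.0746 0.0745] [ 76.6 137.2 197.2 256.8 317.5 377.4]
carousel yaw -1.7957237650529603
knob 1.141406287419883 0.03999853464691227 [0.5683507  0.00250655]
handle [ 0.54913175 -0.1579817 ] [ 0.65634884 -0.13430203] 0.109800868870672 0.21736779711924223 [ 0.6027403  -0.14614187]
upr 0.2235331578333704 [0.54875709 0.08974579] 0.1932591000962446
```

View pics/w1o.png

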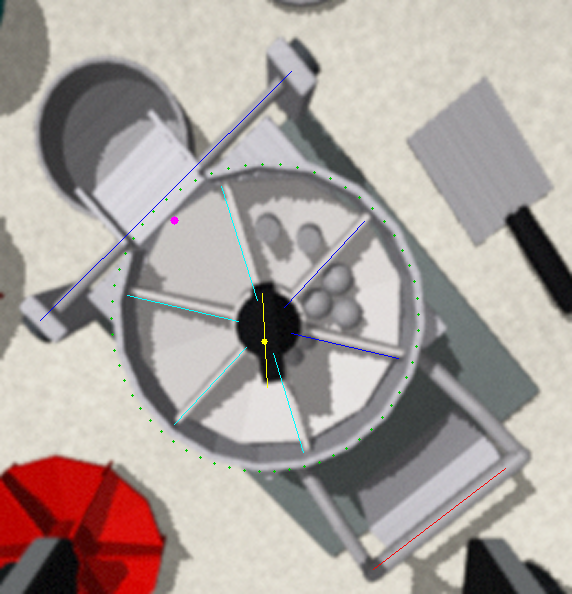

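The carousel yaw is −1.796 and the station yaw is about 0.217, so the wheel needs +2.01 rad. The knob bar is at about 1.13, so I'm gripping the black knob on the white wheel.

```bash
python3 -c "
from h import *
delta([.568,.0023,.146],1.13)"
```

```text
pos [ 0.5576 -0.0155  0.3511] rpy [-3.141  0.     1.049] shift units [0.138 0.002 1.367] turn units [-0.0003  0.0001 -0.0513] w 0.0856 t 2.7
```

Call:
{"name": "apply_moves", "arguments": {"offset": [[0.07, 0, 0], [0.068, 0, 0.05], [0, 0, 0.15], [0, 0, 0.2], [0, 0, 0.2]], "angular": [[0, 0, 0], [0, 0, 0], [0, 0, -0.051], [0, 0, 0], [0, 0, 0]], "jaw": [1, 1, 1, 1, 1], "newtons": 40}}

```text
clock: 3.12
position: [0.5685, 0.0034, 0.2598]
orientation: [3.141, -0.0, 1.118]
contact_force: [1.6, -1.0, 0.0]
width: 0.0851
```

```bash
python3 -c "
from h import *
delta([.568,.0023,.146],1.13)
cv2.imwrite('pics/w2.png',optics.grab_frame('wrist'))"
```

```text
pos [0.5685 0.0034 0.2598] rpy [ 3.141 -0.     1.118] shift units [-0.009 -0.     0.759] turn units [ 0.0003 -0.0002 -0.0078] w 0.0851 t 3.1167
```

View pics/w2.png

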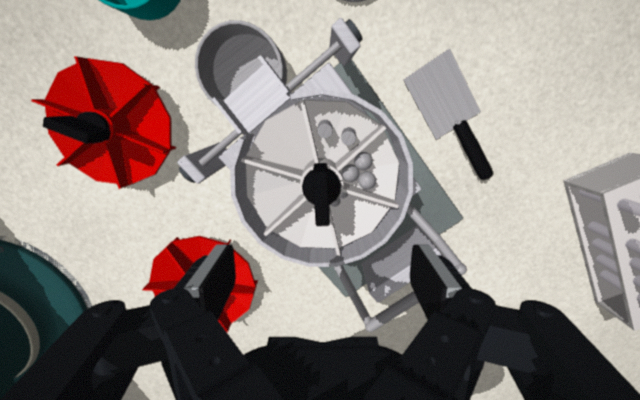

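The knob is upright at (321,195) and centred between the fingers. Descending.

Call:
{"name": "apply_moves", "arguments": {"offset": [[-0.008, 0, 0.2], [0, 0, 0.2], [0, 0, 0.2], [0, 0, 0.1], [0, 0, 0.055]], "angular": [[0, 0, 0], [0, 0, 0], [0, 0, 0], [0, 0, 0], [0, 0, 0]], "jaw": [1, 1, 1, 1, 1]}}

```text
clock: 3.58
position: [0.567, 0.002, 0.1456]
orientation: [-3.139, 0.001, 1.118]
contact_force: [-0.5, -0.2, 0.5]
width: 0.0856
```

Call:
{"name": "apply_moves", "arguments": {"offset": [[0, 0, 0], [0, 0, 0], [0, 0, 0], [0, 0, 0], [0, 0, 0]], "angular": [[0, 0, 0], [0, 0, 0], [0, 0, 0], [0, 0, 0], [0, 0, 0]], "jaw": [0.5, 0.3, 0, 0, 0]}}

```text
clock: 4.0
position: [0.568, 0.0013, 0.1492]
orientation: [3.14, -0.001, 1.119]
contact_force: [-0.3, -0.5, -0.1]
width: 0.0257
```

Call:
{"name": "apply_moves", "arguments": {"offset": [[0, 0, 0], [0, 0, 0], [0, 0, 0], [0, 0, 0], [0, 0, 0]], "angular": [[0, 0, 0], [0, 0, 0], [0, 0, 0], [0, 0, 0], [0, 0, 0]], "jaw": [0, 0, 0, 0, 0]}}

```text
clock: 4.42
position: [0.5677, 0.0013, 0.1487]
orientation: [3.141, -0.0, 1.119]
contact_force: [-2.2, 1.5, 5.7]
width: 0.0115
```

```bash
python3 -c "
from h import *
delta([.568,.0023,.146],1.13)
s=r.get_state();print(s['contact_force'],s['ft_torque'],s['qpos'])
cv2.imwrite('pics/w3.png',optics.grab_frame('wrist'))"
```

```text
pos [0.5677 0.0013 0.1487] rpy [ 3.141 -0.     1.119] shift units [ 0.007 -0.001  0.018] turn units [ 0.0003 -0.0003 -0.0069] w 0.0115 t 4.4167
[-2.23434928  1.54890748  5.65952619] [0.22549907 0.40093387 0.01582938] [-4.26860332e-02 -8.39723637e-02  1.77847674e+00  1.91653419e-04
  1.44648003e+00  4.08958092e-01]
```

View pics/w3.png

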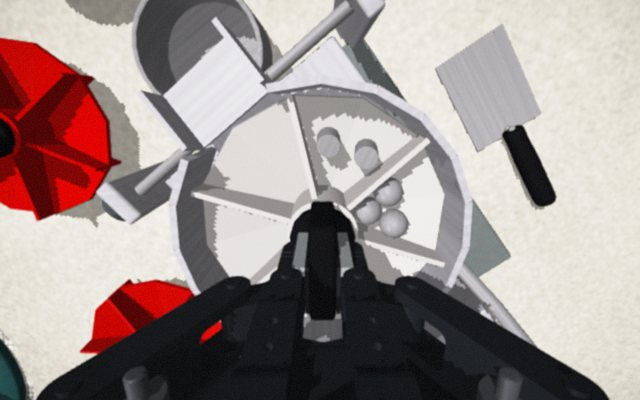

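The knob is held (11.5 mm). Turning anticlockwise (+yaw).

Call:
{"name": "apply_moves", "arguments": {"offset": [[0, 0, 0], [0, 0, 0], [0, 0, 0], [0, 0, 0], [0, 0, 0]], "angular": [[0, 0, -0.04], [0, 0, -0.04], [0, 0, -0.04], [0, 0, -0.04], [0, 0, -0.04]], "jaw": [0, 0, 0, 0, 0]}}

```text
clock: 4.88
position: [0.5683, 0.0012, 0.1487]
orientation: [3.139, -0.0, 1.436]
contact_force: [4.8, -0.3, 4.3]
width: 0.011
```

Call:
{"name": "apply_moves", "arguments": {"offset": [[0, 0, 0], [0, 0, 0], [0, 0, 0], [0, 0, 0], [0, 0, 0]], "angular": [[0, 0, -0.04], [0, 0, -0.04], [0, 0, -0.04], [0, 0, -0.04], [0, 0, -0.04]], "jaw": [0, 0, 0, 0, 0]}}

```text
clock: 5.3
position: [0.568, 0.0012, 0.1487]
orientation: [3.14, 0.0, 1.75]
contact_force: [0.3, -0.1, 4.9]
width: 0.0115
```

Call:
{"name": "apply_moves", "arguments": {"offset": [[0, 0, 0], [0, 0, 0], [0, 0, 0], [0, 0, 0], [0, 0, 0]], "angular": [[0, 0, -0.04], [0, 0, -0.04], [0, 0, -0.04], [0, 0, -0.04], [0, 0, -0.04]], "jaw": [0, 0, 0, 0, 0]}}

```text
clock: 5.72
position: [0.5681, 0.0013, 0.1487]
orientation: [3.14, 0.001, 2.064]
contact_force: [2.9, 1.3, 4.9]
width: 0.0119
```

```bash
python3 -c "
from h import *
delta([.568,.0023,.146],1.13)
s=r.get_state();print(s['contact_force'],s['ft_torque'],s['qpos'])
cv2.imwrite('pics/w4.png',optics.grab_frame('wrist'))"
```

```text
pos [0.5681 0.0013 0.1487] rpy [3.140e+00 1.000e-03 2.064e+00] shift units [0.006 0.003 0.018] turn units [ 0.0011 -0.      0.5949] w 0.0119 t 5.7167
[2.93933266 1.32012094 4.89662012] [ 0.31432983 -0.46284295 -0.27573019] [-4.27698117e-02 -8.37982310e-02  1.77826764e+00  1.93581127e-04
  1.44543455e+00 -5.36397879e-01]
```

View pics/w4.png

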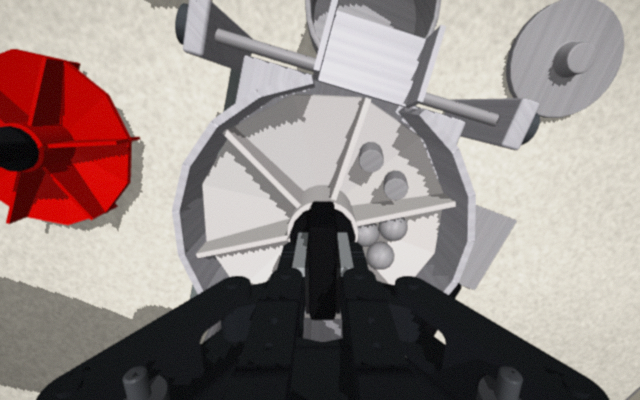

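```bash
python3 - <<'E'
from h import *
c=cal('wrist'); cen=np.array([.568,.0022])
# anticlockwise boundary of large sector; order ccw: next ones
for n,uv,k in [('large/cyl',(454,204),0),('cyl/next',(365,102),1),('n2',(229,134),2),('n3',(200,252),3)]:
    for z in(.13,):
        p=unproj(c,uv,z)[:2]-cen; a=np.arctan2(p[1],p[0])-np.pi/6-np.pi/2-k*np.pi/3
        a=(a+np.pi)%(2*np.pi)-np.pi; print(n,np.linalg.norm(p).round(4),'caryaw',a.round(3),'need',(.217-a))
E
```

```text
large/cyl 0.0775 caryaw -1.377 need 1.593729142876739
cyl/next 0.0762 caryaw -1.366 need 1.5829381668500446
n2 0.0755 caryaw -1.395 need 1.6115028503047237
n3 0.0752 caryaw -1.411 need 1.6281666861302528
```

The play is taken up and the wheel is following. About 1.60 rad remains.

Call:
{"name": "apply_moves", "arguments": {"offset": [[0, 0, 0], [0, 0, 0], [0, 0, 0], [0, 0, 0], [0, 0, 0]], "angular": [[0, 0, -0.04], [0, 0, -0.04], [0, 0, -0.04], [0, 0, -0.04], [0, 0, -0.04]], "jaw": [0, 0, 0, 0, 0]}}

```text
clock: 6.18
position: [0.5686, 0.0015, 0.1487]
orientation: [3.139, 0.002, 2.377]
contact_force: [8.1, 3.4, 1.4]
width: 0.0114
```

Call:
{"name": "apply_moves", "arguments": {"offset": [[0, 0, 0], [0, 0, 0], [0, 0, 0], [0, 0, 0], [0, 0, 0]], "angular": [[0, 0, -0.04], [0, 0, -0.04], [0, 0, -0.04], [0, 0, -0.04], [0, 0, -0.04]], "jaw": [0, 0, 0, 0, 0]}}

```text
clock: 6.6
position: [0.569, 0.0019, 0.1489]
orientation: [3.139, 0.003, 2.691]
contact_force: [12.6, 7.7, 1.6]
width: 0.0115
```

Call:
{"name": "apply_moves", "arguments": {"offset": [[0, 0, 0], [0, 0, 0], [0, 0, 0], [0, 0, 0], [0, 0, 0]], "angular": [[0, 0, -0.04], [0, 0, -0.04], [0, 0, -0.04], [0, 0, -0.04], [0, 0, -0.04]], "jaw": [0, 0, 0, 0, 0]}}

```text
clock: 7.02
position: [0.569, 0.0025, 0.149]
orientation: [3.138, 0.004, 3.006]
contact_force: [11.4, 12.3, 1.9]
width: 0.0114
```

Call:
{"name": "apply_moves", "arguments": {"offset": [[0, 0, 0], [0, 0, 0], [0, 0, 0], [0, 0, 0], [0, 0, 0]], "angular": [[0, 0, -0.04], [0, 0, -0.04], [0, 0, -0.04], [0, 0, -0.04], [0, 0, -0.04]], "jaw": [0, 0, 0, 0, 0]}}

```text
clock: 7.43
position: [0.5691, 0.003, 0.1491]
orientation: [3.139, 0.005, -2.963]
contact_force: [12.4, 15.7, 2.4]
width: 0.0116
```

Call:
{"name": "apply_moves", "arguments": {"offset": [[0, 0, 0], [0, 0, 0], [0, 0, 0], [0, 0, 0], [0, 0, 0]], "angular": [[0, 0, -0.04], [0, 0, -0.04], [0, 0, -0.04], [0, 0, -0.03], [0, 0, -0.02]], "jaw": [0, 0, 0, 0, 0]}}

```text
clock: 7.85
position: [0.569, 0.0033, 0.1491]
orientation: [3.14, 0.006, -2.696]
contact_force: [11.1, 17.5, 4.6]
width: 0.0111
```

```bash
python3 -c "
from h import *
delta([.568,.0023,.146],3.67)
s=r.get_state();print(s['contact_force'],s['ft_torque'],s['qpos'])
cv2.imwrite('pics/w5.png',optics.grab_frame('wrist'))
cv2.imwrite('pics/t5.png',cv2.resize(optics.grab_frame('top')[130:250,240:420],None,fx=4.4,fy=4.4,interpolation=cv2.INTER_CUBIC))"
```

```text
pos [0.569  0.0033 0.1491] rpy [ 3.14   0.006 -2.696] shift units [ 0.009 -0.003  0.021] turn units [ 0.001   0.0036 -0.0529] w 0.0111 t 7.85
[11.0699863 17.5121001  4.6462415] [ 3.2075928  -1.81568631 -0.47851178] [-0.04123686 -0.08372353  1.77746667  0.00420603  1.44375567 -2.05790268]
```

View pics/w5.png

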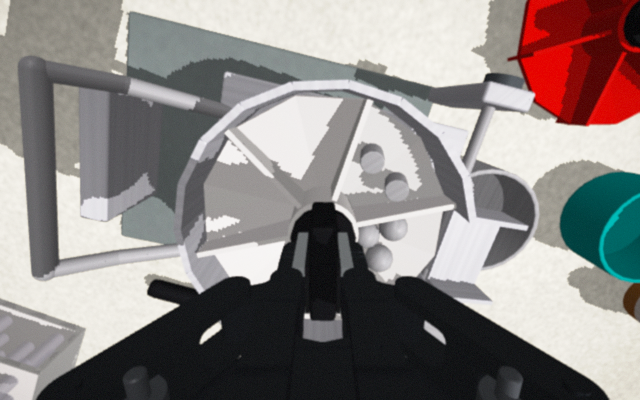

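```bash
python3 - <<'E'
from h import *
c=cal('wrist'); cen=np.array([.568,.0022])
for n,uv,k in [('large/cyl',(454,206),0),('cyl/next',(366,102),1),('n2',(229,134),2),('n3',(200,250),3)]:
        p=unproj(c,uv,.13)[:2]-cen; a=np.arctan2(p[1],p[0])-np.pi/6-np.pi/2-k*np.pi/3
        a=(a+np.pi)%(2*np.pi)-np.pi; print(n,np.linalg.norm(p).round(4),'caryaw',a.round(3),'need',(.217-a))
h1=unproj(c,(33,65),.14)[:2];h2=unproj(c,(45,270),.14)[:2]; print(h1,h2,np.linalg.norm(h1-h2),np.arctan2(*(h1-h2)[::-1]))
E
```

```text
large/cyl 0.0782 caryaw 0.11 need 0.10708072210989564
cyl/next 0.0759 caryaw 0.131 need 0.08569503190622321
n2 0.0744 caryaw 0.122 need 0.09483494107089055
n3 0.0745 caryaw 0.104 need 0.11308204316596396
[ 0.54604024 -0.15838945] [ 0.65585033 -0.13326269] 0.11264816441261276 -2.9166451052172087
```

View pics/t5.png

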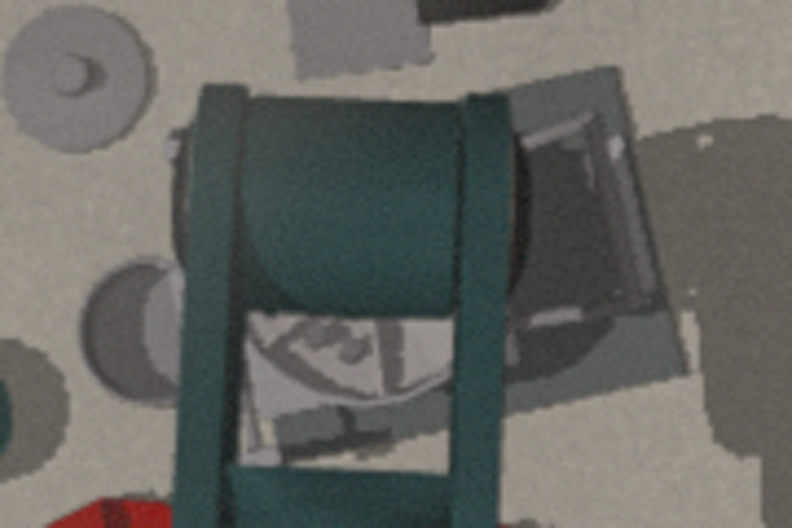

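Wheel yaw is 0.117 against a station yaw of 0.22. I'll turn the last 0.1 rad and relieve the side load.

Call:
{"name": "apply_moves", "arguments": {"offset": [[-0.005, 0.003, 0], [-0.005, 0.003, 0], [0, 0, 0], [0, 0, 0], [0, 0, 0]], "angular": [[0, 0, -0.025], [0, 0, -0.025], [0, 0, -0.018], [0, 0, 0], [0, 0, 0]], "jaw": [0, 0, 0, 0, 0]}}

```text
clock: 8.37
position: [0.5693, 0.0039, 0.1488]
orientation: [3.141, 0.003, -2.592]
contact_force: [5.2, 10.2, 4.5]
width: 0.0113
```

Call:
{"name": "apply_moves", "arguments": {"offset": [[0, 0, 0], [0, 0, 0], [0, 0, 0], [0, 0, 0], [0, 0, 0]], "angular": [[0, 0, 0], [0, 0, 0], [0, 0, 0], [0, 0, 0], [0, 0, 0]], "jaw": [0.25, 0.5, 0.7, 1, 1]}}

```text
clock: 8.78
position: [0.5684, 0.0026, 0.1479]
orientation: [3.142, -0.0, -2.591]
contact_force: [-0.1, -0.3, 0.2]
width: 0.069
```

Call:
{"name": "apply_moves", "arguments": {"offset": [[0, 0, 0], [0, 0, -0.05], [0, 0, -0.2], [0, 0, -0.25], [0, 0, -0.25]], "angular": [[0, 0, 0], [0, 0, 0], [0, 0, 0], [0, 0, 0], [0, 0, 0]], "jaw": [1, 1, 1, 1, 1]}}

```text
clock: 9.2
position: [0.568, 0.0027, 0.262]
orientation: [3.141, -0.001, -2.591]
contact_force: [0.6, 0.5, 0.7]
width: 0.0855
```

Call:
{"name": "apply_moves", "arguments": {"offset": [[0, 0, -0.25], [0, 0, -0.2], [0, 0, -0.1], [0, 0, 0], [0, 0, 0]], "angular": [[0, 0, 0], [0, 0, 0], [0, 0, 0], [0, 0, 0], [0, 0, 0]], "jaw": [1, 1, 1, 1, 1]}}

```text
clock: 9.62
position: [0.5686, 0.0027, 0.344]
orientation: [-3.141, 0.001, -2.591]
contact_force: [0.7, 0.2, -1.1]
width: 0.0855
```

```bash
python3 -c "
from h import *
delta([.602,-.147,.25],-2.92)
cv2.imwrite('pics/w6.png',optics.grab_frame('wrist'))
im=cv2.imread('pics/w6.png');cv2.imwrite('pics/w6c.png',cv2.resize(im[60:280,200:460],None,fx=3,fy=3,interpolation=cv2.INTER_CUBIC))"
```

```text
pos [0.5686 0.0027 0.344 ] rpy [-3.141e+00  1.000e-03 -2.591e+00] shift units [ 0.333 -0.966  0.627] turn units [-0.0004  0.0009  0.2093] w 0.0855 t 9.6167
```

View pics/w6.png

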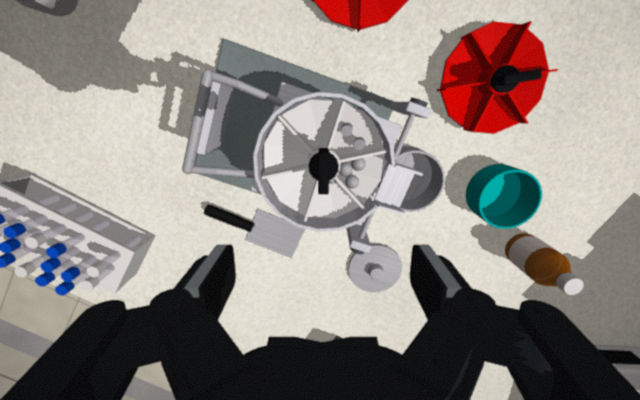

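View pics/w6c.png

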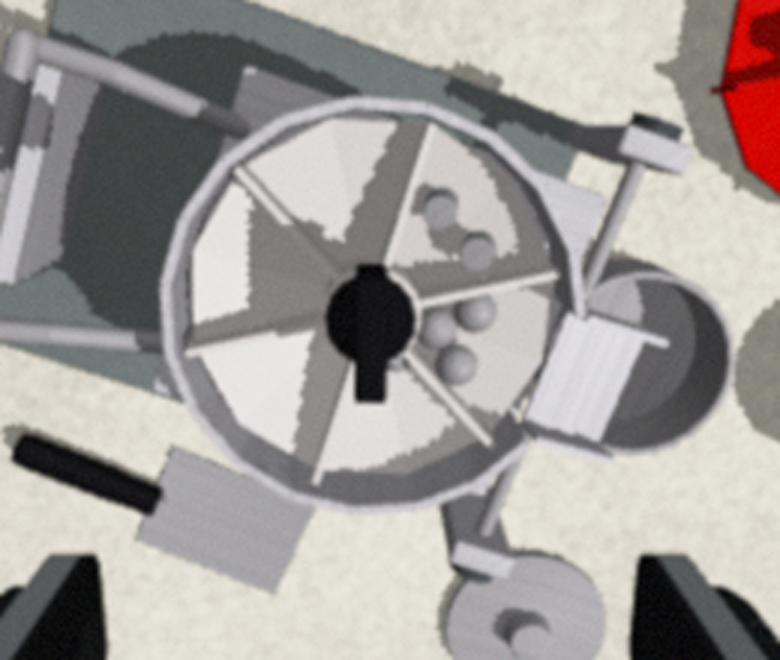

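```bash
python3 - <<'E'
from h import *
c=cal('wrist'); q=lambda u,v:(200+u/3,60+v/3)
E=[(557,275),(430,125),(237,168),(190,352),(317,482),(490,443)]
P=[unproj(c,q(*e),.128)[:2] for e in E]; cen=np.mean(P,0); print(cen)
for k,p in enumerate(P):
    p=p-cen; a=np.arctan2(p[1],p[0])-2*np.pi/3-k*np.pi/3; a=(a+np.pi)%(2*np.pi)-np.pi; print(np.linalg.norm(p).round(4),a.round(3))
p1=unproj(c,q(650,150),.108)[:2];p2=unproj(c,q(484,560),.108)[:2];print('upr',np.arctan2(*(p2-p1)[::-1]),(p1+p2)/2)
h1=unproj(c,(208,77),.14)[:2];h2=unproj(c,(189,168),.14)[:2];print('handle',np.arctan2(*(h2-h1)[::-1]),h1,h2,(h1+h2)/2)
bc=unproj(c,q(640,360),.052);print('bowl',bc)
d=np.array([np.cos(.22),np.sin(.22)]);y=np.array([-d[1],d[0]])
print('spout end',cen+.117*y, 'handle pred',cen-.152*y)
E
```

```text
[0.56746874 0.00393742]
0.0765 0.233
0.0766 0.249
0.077 0.239
0.0758 0.243
0.0772 0.252
0.0756 0.242
upr 0.234632848278777 [0.54835004 0.09024133]
handle 0.2285039241434802 [ 0.54890661 -0.15433064] [ 0.65215334 -0.13031898] [ 0.60052997 -0.14232481]
bowl [0.53030405 0.1397206  0.052     ]
spout end [0.54193588 0.11811742] handle pred [ 0.60063964 -0.14439899]
```

Wheel yaw is 0.243 against about 0.225 for the station, so the large balls squarely face the spout. Next is the handle.

Call:
{"name": "apply_moves", "arguments": {"offset": [[0.067, -0.193, 0.06], [0.067, -0.193, 0.06], [0.067, -0.193, 0.06], [0.067, -0.193, 0.06], [0.065, -0.194, 0.06]], "angular": [[0, 0, 0], [0, 0, 0], [0, 0, 0], [0, 0, 0], [0, 0, 0]], "jaw": [1, 1, 1, 1, 1]}}

```text
clock: 10.08
position: [0.6014, -0.1482, 0.296]
orientation: [3.14, -0.001, -2.591]
contact_force: [-0.1, 0.8, 0.3]
width: 0.0852
```

Call:
{"name": "apply_moves", "arguments": {"offset": [[0, 0, 0], [0, 0, 0], [0, 0, 0], [0, 0, 0], [0, 0, 0]], "angular": [[0, 0, 0.07], [0, 0, 0.07], [0, 0, 0.069], [0, 0, 0], [0, 0, 0]], "jaw": [1, 1, 1, 1, 1]}}

```text
clock: 10.5
position: [0.6015, -0.1468, 0.2969]
orientation: [3.141, -0.001, -2.916]
contact_force: [-0.6, -0.2, -0.8]
width: 0.0856
```

```bash
python3 -c "
from h import *
delta([.6013,-.1445,.25],-2.918)
cv2.imwrite('pics/w7.png',optics.grab_frame('wrist'))
cv2.imwrite('pics/s7.png',cv2.resize(optics.grab_frame('scene')[150:280,220:400],None,fx=4.4,fy=4.4,interpolation=cv2.INTER_CUBIC))
"
```

```text
pos [ 0.6015 -0.1468  0.2969] rpy [ 3.141e+00 -1.000e-03 -2.916e+00] shift units [-0.003  0.015  0.313] turn units [ 0.0005 -0.0009  0.0013] w 0.0856 t 10.5
```

View pics/w7.png

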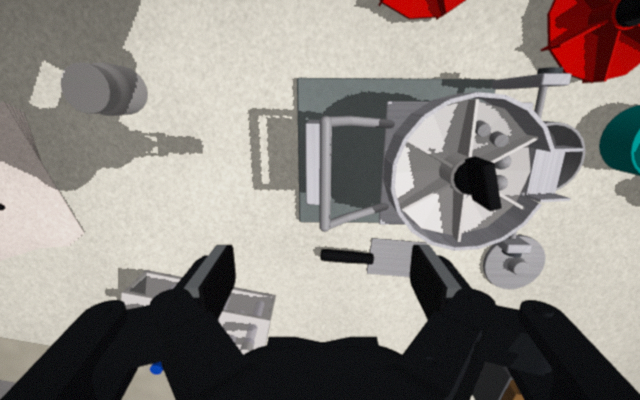

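View pics/s7.png

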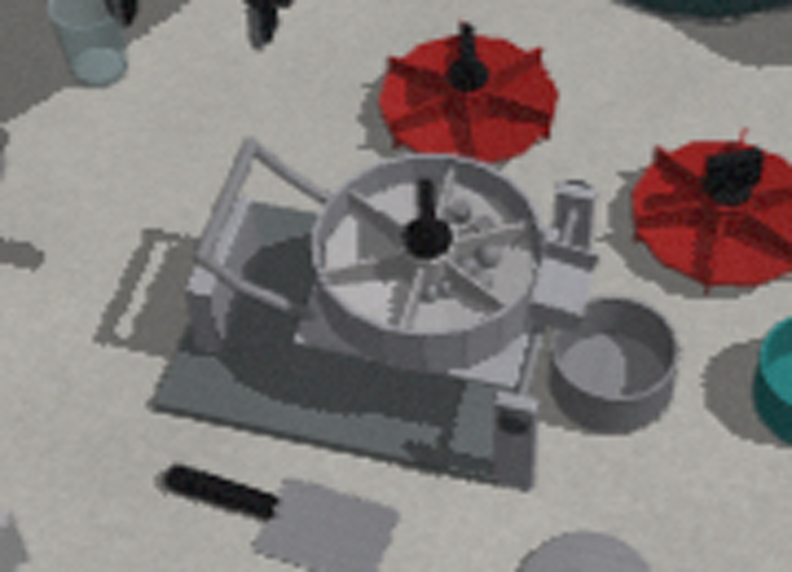

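```bash
python3 - <<'E'
from h import *
cw=cal('wrist'); cs=cal('scene')
def ray(c,uv):
    K,t,Rm=c; d=Rm@np.linalg.solve(K,[*uv,1]); return t,d/np.linalg.norm(d)
def tri(a,b):
    (t1,d1),(t2,d2)=a,b; s=np.linalg.lstsq(np.c_[d1,-d2],t2-t1,rcond=None)[0]; p,q=t1+s[0]*d1,t2+s[1]*d2; return (p+q)/2,np.linalg.norm(p-q)
f=lambda u,v:(220+u/4.4,150+v/4.4)
for a,b in [((307,204),(192,277)),((320,202),(213,293)),((320,202),(192,277)),((307,204),(213,293))]:
    print(tri(ray(cw,a),ray(cs,f(*b))))
d=np.array([np.cos(.225),np.sin(.225)]);y=np.array([-d[1],d[0]]);o=np.array([.568,.003])
for uv in [(309,123),(321,123),(307,204),(320,202)]:
  for z in(.06,.09,.12):
    p=unproj(cw,uv,z)[:2]-o; print(uv,z,(p@d).round(4),(p@y).round(4))
for uv in [(327,122),(324,225)]: 
    p=unproj(cw,uv,.14)[:2]; print('handle',p,(p-o)@d,(p-o)@y)
print(cw[1])
im=cv2.imread('pics/w7.png');cv2.imwrite('pics/w7c.png',cv2.resize(im[60:260,230:430],None,fx=3,fy=3,interpolation=cv2.INTER_CUBIC))
E
```

```text
(array([ 0.64848624, -0.15180404,  0.09758644]), np.float64(0.0058076477201314545))
(array([ 0.64668795, -0.13630125,  0.08504424]), np.float64(0.005459869615848023))
(array([ 0.64620203, -0.14366655,  0.09949523]), np.float64(0.00981593968547846))
(array([ 0.64907517, -0.14457947,  0.08391996]), np.float64(0.021722055384189174))
(309, 123) 0.06 -0.0486 -0.1697
(309, 123) 0.09 -0.0507 -0.1685
(309, 123) 0.12 -0.0527 -0.1672
(321, 123) 0.06 -0.0486 -0.1548
(321, 123) 0.09 -0.0507 -0.1547
(321, 123) 0.12 -0.0527 -0.1546
(307, 204) 0.06 0.058 -0.1736
(307, 204) 0.09 0.0476 -0.172
(307, 204) 0.12 0.0371 -0.1704
(320, 202) 0.06 0.0551 -0.1561
(320, 202) 0.09 0.0449 -0.1559
(320, 202) 0.12 0.0347 -0.1557
handle [ 0.54746884 -0.15419105] -0.055083981942919934 -0.1486482780758071
handle [ 0.65467055 -0.13228445] 0.054303120487957296 -0.15121123542342324
[ 0.52930205 -0.1634004   0.44144645]
```

View pics/w7c.png

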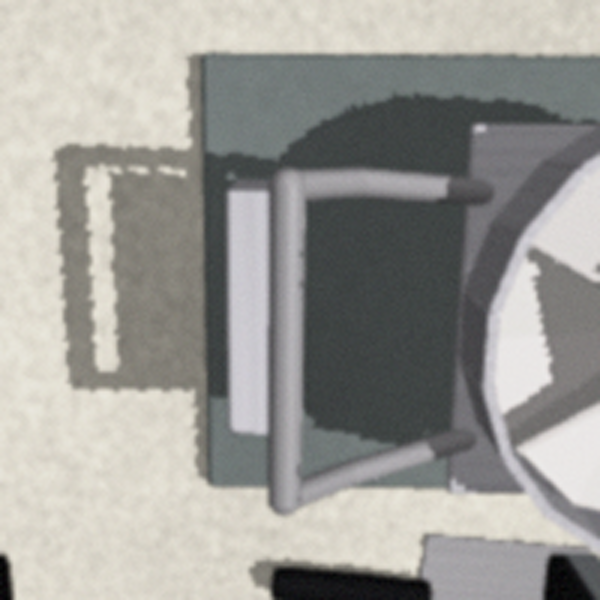

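The post under the handle tops out at about z = 0.09, so the fingers clear it. Descending onto the handle.

```bash
python3 -c "
from h import *
delta([.6011,-.144,.121],-2.918)
th=np.arange(0,31)*.025
y=-.24*np.cos(th)+.045*np.sin(th); z=.24*np.sin(th)+.045*np.cos(th)
d=np.c_[np.diff(y),-np.diff(z)]/.15
for i in range(0,30,5): print(i,d[i:i+5].round(3).tolist())
"
```

```text
pos [ 0.6016 -0.1467  0.2974] rpy [ 3.141e+00 -1.000e-03 -2.916e+00] shift units [-0.002  0.018  1.176] turn units [ 0.0003 -0.0005  0.0015] w 0.0852 t 10.6
0 [[0.008, -0.04], [0.009, -0.04], [0.01, -0.039], [0.011, -0.039], [0.012, -0.039]]
5 [[0.013, -0.039], [0.014, -0.038], [0.015, -0.038], [0.016, -0.038], [0.017, -0.037]]
10 [[0.018, -0.037], [0.019, -0.036], [0.019, -0.036], [0.02, -0.035], [0.021, -0.035]]
15 [[0.022, -0.034], [0.023, -0.034], [0.024, -0.033], [0.025, -0.032], [0.025, -0.032]]
20 [[0.026, -0.031], [0.027, -0.031], [0.028, -0.03], [0.028, -0.029], [0.029, -0.028]]
25 [[0.03, -0.028], [0.031, -0.027], [0.031, -0.026], [0.032, -0.025], [0.032, -0.025]]
```

Call:
{"name": "apply_moves", "arguments": {"offset": [[-0.002, 0.018, 0.2], [0, 0, 0.25], [0, 0, 0.25], [0, 0, 0.2], [0, 0, 0.1]], "angular": [[0, 0, 0], [0, 0, 0], [0, 0, 0], [0, 0, 0], [0, 0, 0]], "jaw": [1, 1, 1, 1, 0.8], "newtons": 30}}

```text
clock: 11.02
position: [0.6, -0.1436, 0.1436]
orientation: [3.139, -0.004, -2.917]
contact_force: [0.1, -0.8, -0.9]
width: 0.0753
```

Call:
{"name": "apply_moves", "arguments": {"offset": [[0, 0, 0.1], [0, 0, 0.076], [0, 0, 0], [0, 0, 0], [0, 0, 0]], "angular": [[0, 0, 0], [0, 0, 0], [0, 0, 0], [0, 0, 0], [0, 0, 0]], "jaw": [0.8, 0.8, 0.5, 0.3, 0.3]}}

```text
clock: 11.43
position: [0.6021, -0.1443, 0.1233]
orientation: [-3.141, 0.002, -2.919]
contact_force: [-0.3, -0.1, 0.0]
width: 0.0324
```

```bash
python3 -c "
from h import *
delta([.6011,-.144,.121],-2.918)
print(r.get_state()['contact_force'])
cv2.imwrite('pics/w8.png',optics.grab_frame('wrist'))
"
```

```text
pos [ 0.6021 -0.1443  0.1233] rpy [-3.141e+00  2.000e-03 -2.919e+00] shift units [0.006 0.004 0.016] turn units [-0.0006  0.0011 -0.0007] w 0.0324 t 11.4333
[-0.33640125 -0.089549    0.04655617]
```

View pics/w8.png

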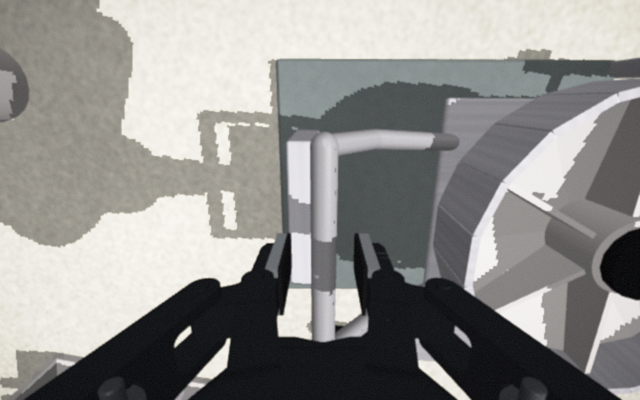

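The bar is centred between the fingers at (325,270). Closing.

Call:
{"name": "apply_moves", "arguments": {"offset": [[0, 0, 0], [0, 0, 0], [0, 0, 0], [0, 0, 0], [0, 0, 0]], "angular": [[0, 0, 0], [0, 0, 0], [0, 0, 0], [0, 0, 0], [0, 0, 0]], "jaw": [0, 0, 0, 0, 0]}}

```text
clock: 11.9
position: [0.6019, -0.1441, 0.123]
orientation: [-3.141, 0.002, -2.919]
contact_force: [-1.3, 1.8, 5.5]
width: 0.011
```

Call:
{"name": "apply_moves", "arguments": {"offset": [[0, 0.008, -0.04], [0, 0.009, -0.04], [0, 0.01, -0.039], [0, 0.011, -0.039], [0, 0.012, -0.039]], "angular": [[0, 0, 0], [0, 0, 0], [0, 0, 0], [0, 0, 0], [0, 0, 0]], "jaw": [0, 0, 0, 0, 0]}}

```text
clock: 12.32
position: [0.6002, -0.1372, 0.1518]
orientation: [-3.14, 0.001, -2.919]
contact_force: [5.7, -3.3, -3.3]
width: 0.0107
```

```bash
python3 -c "
from h import *
delta([.6011,-.144,.121],-2.918)
s=r.get_state();print(s['contact_force'],s['ft_torque'])
cv2.imwrite('pics/w9.png',optics.grab_frame('wrist'))
"
```

```text
pos [ 0.6002 -0.1372  0.1518] rpy [-3.140e+00  1.000e-03 -2.919e+00] shift units [ 0.005 -0.045  0.206] turn units [-0.0008  0.0007 -0.0009] w 0.0107 t 12.3167
[ 5.68174919 -3.26848657 -3.29417239] [-0.61630645 -0.86718731 -0.01188116]
```

View pics/w9.png

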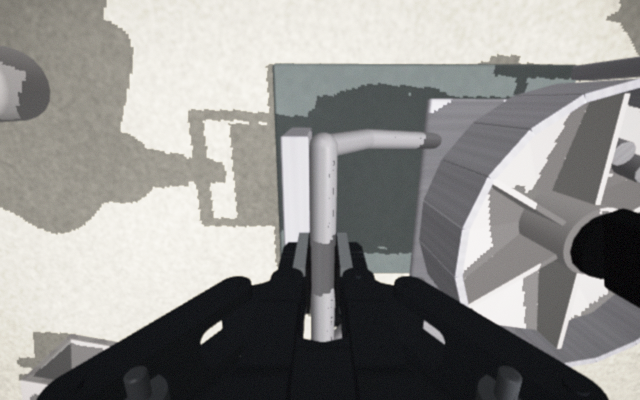

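The handle is held and rising, with about 3 N on it. Continuing along the arc.

Call:
{"name": "apply_moves", "arguments": {"offset": [[0, 0.013, -0.039], [0, 0.014, -0.038], [0, 0.015, -0.038], [0, 0.016, -0.038], [0, 0.017, -0.037]], "angular": [[0, 0, 0], [0, 0, 0], [0, 0, 0], [0, 0, 0], [0, 0, 0]], "jaw": [0, 0, 0, 0, 0]}}

```text
clock: 12.78
position: [0.5979, -0.1267, 0.1805]
orientation: [-3.139, 0.002, -2.92]
contact_force: [7.1, -6.7, -1.4]
width: 0.0109
```

Call:
{"name": "apply_moves", "arguments": {"offset": [[0, 0.018, -0.037], [0, 0.019, -0.036], [0, 0.019, -0.036], [0, 0.02, -0.035], [0, 0.021, -0.035]], "angular": [[0, 0, 0], [0, 0, 0], [0, 0, 0], [0, 0, 0], [0, 0, 0]], "jaw": [0, 0, 0, 0, 0]}}

```text
clock: 13.2
position: [0.5949, -0.1128, 0.2078]
orientation: [-3.138, 0.002, -2.92]
contact_force: [7.5, -10.5, 1.6]
width: 0.0105
```

```bash
python3 -c "
from h import *
delta([.6011,-.144,.121],-2.918)
s=r.get_state();print(s['contact_force'],s['ft_torque'])
cv2.imwrite('pics/s10.png',cv2.resize(optics.grab_frame('scene')[150:280,220:400],None,fx=4.4,fy=4.4,interpolation=cv2.INTER_CUBIC))
"
```

```text
pos [ 0.5949 -0.1128  0.2078] rpy [-3.138e+00  2.000e-03 -2.920e+00] shift units [ 0.006 -0.21   0.579] turn units [-0.002   0.0014 -0.0013] w 0.0105 t 13.2
[  7.51188053 -10.47889176   1.63169289] [-1.856108   -1.18895868  0.01235568]
```

View pics/s10.png

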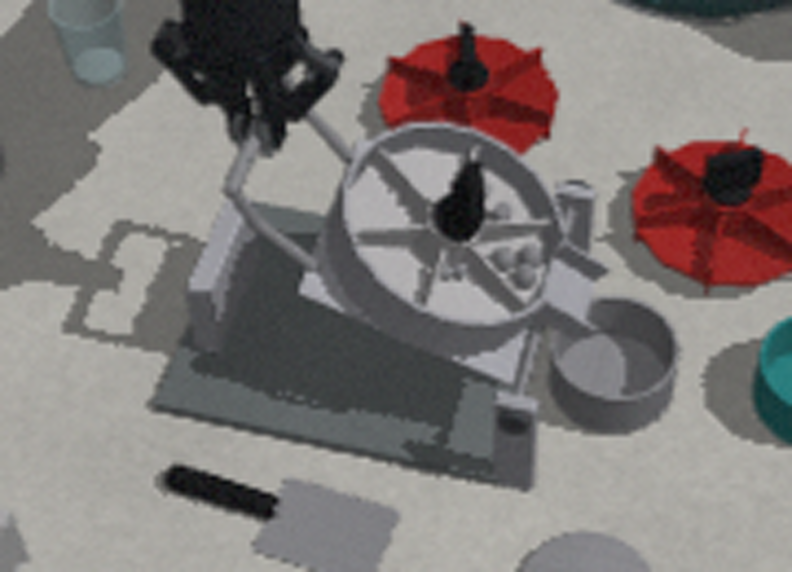

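Call:
{"name": "apply_moves", "arguments": {"offset": [[0, 0.019, -0.034], [0, 0.019, -0.034], [0, 0.02, -0.033], [0, 0.021, -0.032], [0, 0.021, -0.032]], "angular": [[0, 0, 0], [0, 0, 0], [0, 0, 0], [0, 0, 0], [0, 0, 0]], "jaw": [0, 0, 0, 0, 0]}}

```text
clock: 13.67
position: [0.5913, -0.0971, 0.2318]
orientation: [-3.141, 0.002, -2.919]
contact_force: [8.0, 0.1, -4.6]
width: 0.0108
```

Call:
{"name": "apply_moves", "arguments": {"offset": [[0, 0.024, -0.031], [0, 0.024, -0.031], [0, 0.025, -0.03], [0, 0.026, -0.029], [0, 0.026, -0.028]], "angular": [[0, 0, 0], [0, 0, 0], [0, 0, 0], [0, 0, 0], [0, 0, 0]], "jaw": [0, 0, 0, 0, 0]}}

```text
clock: 14.08
position: [0.5871, -0.0785, 0.2538]
orientation: [-3.141, 0.001, -2.919]
contact_force: [8.0, 1.7, -5.7]
width: 0.011
```

```bash
python3 -c "
from h import *
delta([.6011,-.144,.121],-2.918)
s=r.get_state();print(s['contact_force'],s['ft_torque'])
cv2.imwrite('pics/s11.png',cv2.resize(optics.grab_frame('scene')[150:280,220:400],None,fx=4.4,fy=4.4,interpolation=cv2.INTER_CUBIC))
"
```

```text
pos [ 0.5871 -0.0785  0.2538] rpy [-3.141e+00  1.000e-03 -2.919e+00] shift units [ 0.007 -0.446  0.885] turn units [-0.0001  0.0008 -0.0007] w 0.011 t 14.0833
[ 8.02931287  1.73986299 -5.68512898] [-0.03663339 -1.36741757  0.01886531]
```

View pics/s11.png

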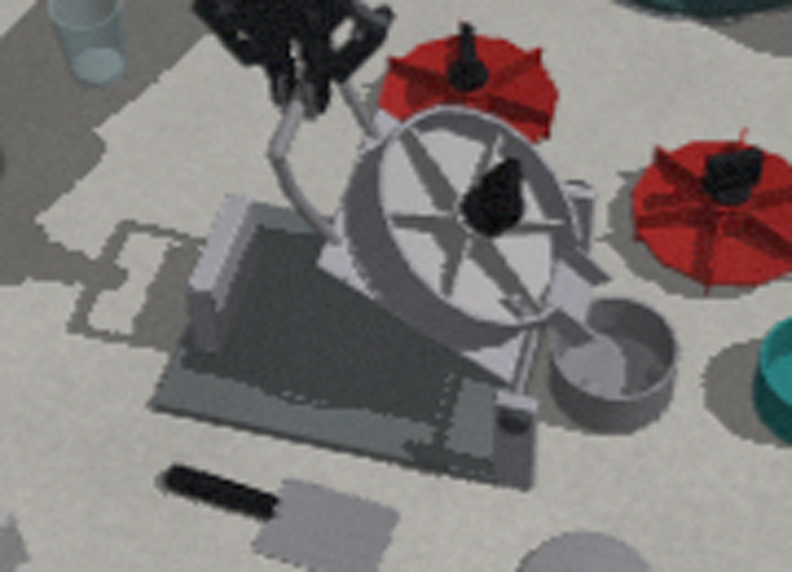

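Call:
{"name": "apply_moves", "arguments": {"offset": [[0, 0.029, -0.028], [0, 0.029, -0.028], [0, 0.03, -0.027], [0, 0.016, -0.014], [0, 0, 0]], "angular": [[0, 0, 0], [0, 0, 0], [0, 0, 0], [0, 0, 0], [0, 0, 0]], "jaw": [0, 0, 0, 0, 0]}}

```text
clock: 14.55
position: [0.5837, -0.0631, 0.2688]
orientation: [-3.141, 0.002, -2.919]
contact_force: [7.0, -0.3, -2.7]
width: 0.0109
```

Call:
{"name": "apply_moves", "arguments": {"offset": [[0, 0, 0], [0, 0, 0], [0, 0, 0], [0, 0, 0], [0, 0, 0]], "angular": [[0, 0, 0], [0, 0, 0], [0, 0, 0], [0, 0, 0], [0, 0, 0]], "jaw": [0, 0, 0, 0, 0]}}

```text
clock: 14.97
position: [0.5838, -0.0636, 0.2683]
orientation: [-3.141, 0.002, -2.919]
contact_force: [8.2, 0.2, -2.7]
width: 0.0109
```

```bash
python3 -c "
from h import *
delta([.6011,-.144,.121],-2.918)
s=r.get_state();print(s['contact_force'],s['ft_torque'])
cv2.imwrite('pics/s12.png',cv2.resize(optics.grab_frame('scene')[150:280,220:400],None,fx=4.4,fy=4.4,interpolation=cv2.INTER_CUBIC))
cv2.imwrite('pics/t12.png',cv2.resize(optics.grab_frame('top')[130:250,240:420],None,fx=4.4,fy=4.4,interpolation=cv2.INTER_CUBIC))
"
```

```text
pos [ 0.5838 -0.0636  0.2683] rpy [-3.141e+00  2.000e-03 -2.919e+00] shift units [ 0.007 -0.548  0.983] turn units [-0.0003  0.0011 -0.0008] w 0.0109 t 14.9667
[ 8.1877473   0.21037677 -2.73782766] [-0.17706599 -1.34869651 -0.02211655]
```

View pics/s12.png

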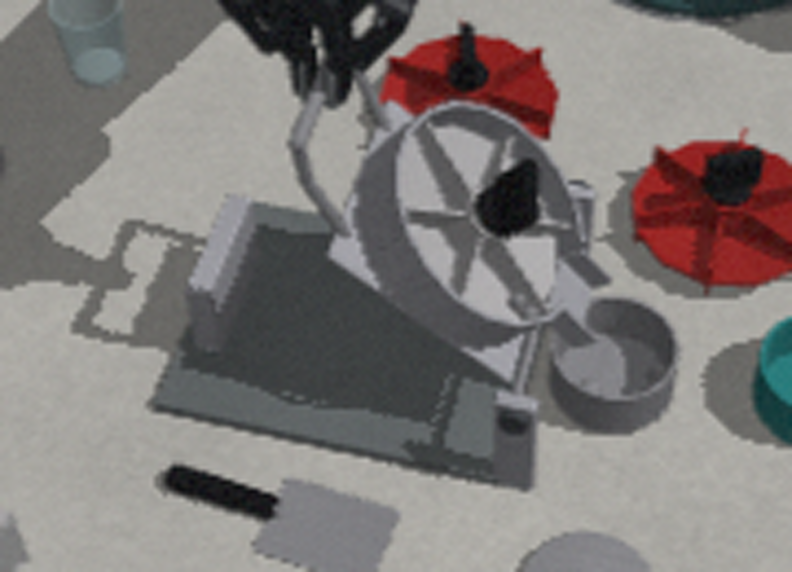

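View pics/t12.png

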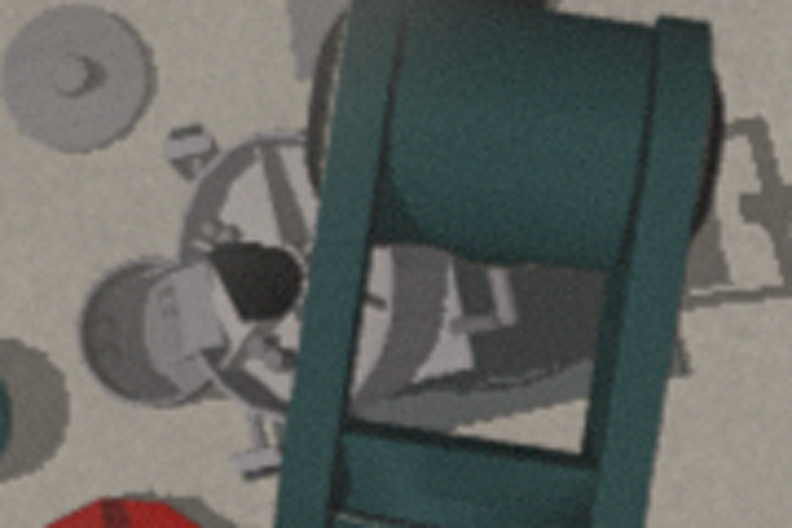

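```bash
python3 -c "
from h import *
a=cv2.convertScaleAbs(optics.grab_frame('top')[180:230,250:320],alpha=1.8); b=cv2.convertScaleAbs(optics.grab_frame('scene')[205:255,335:385],alpha=1.3)
a=cv2.resize(a,(420,300),interpolation=cv2.INTER_CUBIC);b=cv2.resize(b,(300,300),interpolation=cv2.INTER_CUBIC)
cv2.imwrite('pics/b13.png',np.hstack([a,b]))
"
```

```text
(no output)
```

View pics/b13.png

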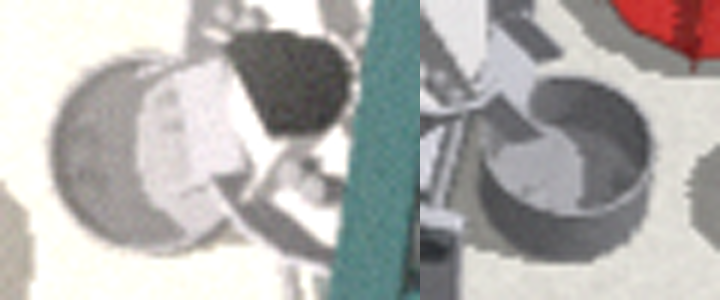

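Call:
{"name": "apply_moves", "arguments": {"offset": [[0, 0.012, -0.01], [0, 0.008, -0.006], [0, 0, 0], [0, 0, 0], [0, 0, 0]], "angular": [[0, 0, 0], [0, 0, 0], [0, 0, 0], [0, 0, 0], [0, 0, 0]], "jaw": [0, 0, 0, 0, 0]}}

```text
clock: 15.58
position: [0.5832, -0.0607, 0.271]
orientation: [-3.141, 0.002, -2.919]
contact_force: [8.2, -1.0, -2.0]
width: 0.011
```

```bash
python3 -c "
from h import *
a=np.mean([optics.grab_frame('top')[185:225,252:292].astype(float) for _ in range(4)],0)
b=cv2.imread('pics/top0.png')[185:225,252:292].astype(float)
f=lambda x:cv2.resize(np.clip((x-30)*1.9,0,255).astype(np.uint8),(400,400),interpolation=cv2.INTER_CUBIC)
cv2.imwrite('pics/b14.png',np.hstack([f(b),f(a)]))
s=r.get_state(); print(s['contact_force'],s['position'],s['clock'])
"
```

```text
[ 7.40257274 -0.34846054 -1.81071407] [ 0.58321563 -0.06069239  0.27093412] 15.7833
```

View pics/b14.png

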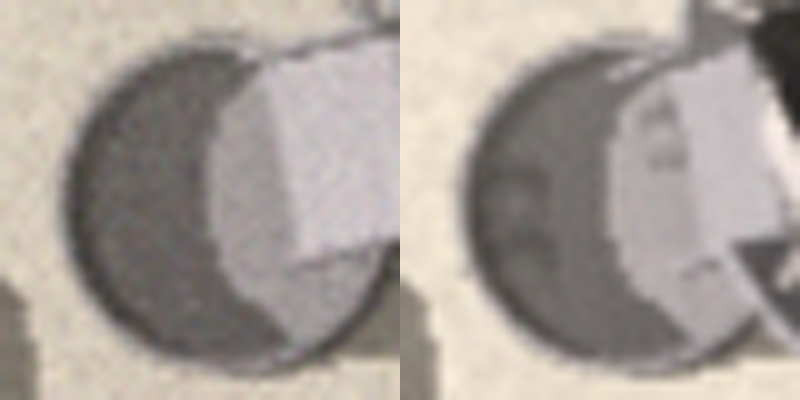

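Three balls show in the bowl: two in shadow at (520,190) and (525,255), and one in the light at (660,130). The wheel mouth and chute look empty. Lowering gently.

```bash
python3 -c "
from h import *
s=r.get_state(); p=s['position']; Rm=R.from_euler('xyz',s['orientation'])
t0=np.array([.6019,-.1441,.123]); yh=np.array([-.2205,.9754])
Y=(p[:2]-t0[:2])@yh; Z=p[2]-t0[2]; print(Y,Z)
th=np.linspace(0,.8,801); y=-.24*np.cos(th)+.045*np.sin(th)+.24; z=.24*np.sin(th)+.045*np.cos(th)-.045
i=np.argmin((y-Y)**2+(z-Z)**2); print(th[i],y[i],z[i])
T=np.linspace(th[i],0,36); y=-.24*np.cos(T)+.045*np.sin(T); z=.24*np.sin(T)+.045*np.cos(T)
d=np.c_[np.diff(y),-np.diff(z)]/.15
for i in range(0,35,5): print(i,d[i:i+5].round(3).tolist())
"
```

```text
0.08547568748766632 0.14793411706190462
0.71 0.08732566945824718 0.14556638946474165
0 [[-0.026, 0.021], [-0.025, 0.021], [-0.025, 0.022], [-0.024, 0.022], [-0.024, 0.023]]
5 [[-0.023, 0.023], [-0.023, 0.024], [-0.022, 0.024], [-0.022, 0.025], [-0.021, 0.025]]
10 [[-0.021, 0.026], [-0.02, 0.026], [-0.02, 0.026], [-0.019, 0.027], [-0.019, 0.027]]
15 [[-0.018, 0.028], [-0.018, 0.028], [-0.017, 0.028], [-0.016, 0.029], [-0.016, 0.029]]
20 [[-0.015, 0.029], [-0.015, 0.03], [-0.014, 0.03], [-0.013, 0.03], [-0.013, 0.03]]
25 [[-0.012, 0.031], [-0.012, 0.031], [-0.011, 0.031], [-0.01, 0.031], [-0.01, 0.032]]
30 [[-0.009, 0.032], [-0.008, 0.032], [-0.008, 0.032], [-0.007, 0.032], [-0.006, 0.032]]
```

Call:
{"name": "apply_moves", "arguments": {"offset": [[0, -0.026, 0.021], [0, -0.025, 0.021], [0, -0.025, 0.022], [0, -0.024, 0.022], [0, -0.024, 0.023]], "angular": [[0, 0, 0], [0, 0, 0], [0, 0, 0], [0, 0, 0], [0, 0, 0]], "jaw": [0, 0, 0, 0, 0]}}

```text
clock: 16.2
position: [0.5872, -0.0787, 0.2543]
orientation: [3.141, 0.001, -2.919]
contact_force: [4.2, 1.1, -2.3]
width: 0.0105
```

Call:
{"name": "apply_moves", "arguments": {"offset": [[0, -0.023, 0.023], [0, -0.023, 0.024], [0, -0.022, 0.024], [0, -0.022, 0.025], [0, -0.021, 0.025]], "angular": [[0, 0, 0], [0, 0, 0], [0, 0, 0], [0, 0, 0], [0, 0, 0]], "jaw": [0, 0, 0, 0, 0]}}

```text
clock: 16.62
position: [0.5908, -0.0951, 0.2362]
orientation: [-3.142, 0.001, -2.919]
contact_force: [5.4, 0.1, -1.2]
width: 0.0109
```

```bash
python3 -c "
from h import *
delta([.6019,-.1441,.123],-2.918)
s=r.get_state(); print(s['contact_force'])
cv2.imwrite('pics/s15.png',cv2.resize(optics.grab_frame('scene')[150:280,220:400],None,fx=4.4,fy=4.4,interpolation=cv2.INTER_CUBIC))
"
```

```text
pos [ 0.5908 -0.0951  0.2362] rpy [-3.142e+00  1.000e-03 -2.919e+00] shift units [ 0.001 -0.335  0.754] turn units [-0.      0.0008 -0.0008] w 0.0109 t 16.6167
[ 5.4336464   0.12153775 -1.21978958]
```

View pics/s15.png

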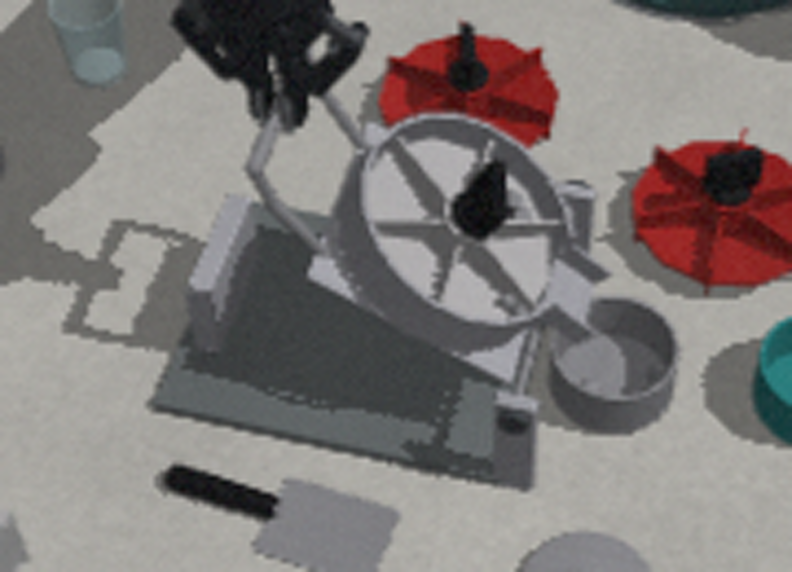

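Call:
{"name": "apply_moves", "arguments": {"offset": [[0, -0.021, 0.026], [0, -0.02, 0.026], [0, -0.02, 0.026], [0, -0.019, 0.027], [0, -0.019, 0.027]], "angular": [[0, 0, 0], [0, 0, 0], [0, 0, 0], [0, 0, 0], [0, 0, 0]], "jaw": [0, 0, 0, 0, 0]}}

```text
clock: 17.08
position: [0.594, -0.1097, 0.2162]
orientation: [-3.141, 0.001, -2.919]
contact_force: [6.5, -1.1, -1.1]
width: 0.0103
```

Call:
{"name": "apply_moves", "arguments": {"offset": [[0, -0.018, 0.028], [0, -0.018, 0.028], [0, -0.017, 0.028], [0, -0.016, 0.029], [0, -0.016, 0.029]], "angular": [[0, 0, 0], [0, 0, 0], [0, 0, 0], [0, 0, 0], [0, 0, 0]], "jaw": [0, 0, 0, 0, 0]}}

```text
clock: 17.5
position: [0.5967, -0.122, 0.1947]
orientation: [3.142, 0.001, -2.919]
contact_force: [5.4, 1.0, -1.4]
width: 0.011
```

Call:
{"name": "apply_moves", "arguments": {"offset": [[0, -0.015, 0.029], [0, -0.015, 0.03], [0, -0.014, 0.03], [0, -0.013, 0.03], [0, -0.013, 0.03]], "angular": [[0, 0, 0], [0, 0, 0], [0, 0, 0], [0, 0, 0], [0, 0, 0]], "jaw": [0, 0, 0, 0, 0]}}

```text
clock: 17.92
position: [0.599, -0.1322, 0.1723]
orientation: [3.141, 0.001, -2.919]
contact_force: [4.7, 1.6, -3.1]
width: 0.0105
```

```bash
python3 -c "
from h import *
delta([.6019,-.1441,.123],-2.918)
s=r.get_state(); print(s['contact_force'])
"
```

```text
pos [ 0.599  -0.1322  0.1723] rpy [ 3.141e+00  1.000e-03 -2.919e+00] shift units [-0.001 -0.082  0.329] turn units [ 0.0002  0.0004 -0.0008] w 0.0105 t 17.9167
[ 4.68165636  1.63238101 -3.11870528]
```

Call:
{"name": "apply_moves", "arguments": {"offset": [[0, -0.011, 0.031], [0, -0.011, 0.031], [0, -0.011, 0.031], [0, -0.009, 0.031], [0, -0.009, 0.032]], "angular": [[0, 0, 0], [0, 0, 0], [0, 0, 0], [0, 0, 0], [0, 0, 0]], "jaw": [0, 0, 0, 0, 0]}}

```text
clock: 18.33
position: [0.6007, -0.1398, 0.149]
orientation: [-3.142, 0.001, -2.919]
contact_force: [4.5, 0.5, -1.5]
width: 0.0111
```

Call:
{"name": "apply_moves", "arguments": {"offset": [[0, -0.009, 0.032], [0, -0.008, 0.032], [0, -0.007, 0.032], [0, -0.006, 0.032], [0, -0.005, 0.032]], "angular": [[0, 0, 0], [0, 0, 0], [0, 0, 0], [0, 0, 0], [0, 0, 0]], "jaw": [0, 0, 0, 0, 0]}}

```text
clock: 18.75
position: [0.6026, -0.1442, 0.1282]
orientation: [3.141, 0.003, -2.919]
contact_force: [-10.6, 18.0, 43.7]
width: 0.0102
```

```bash
python3 -c "
from h import *
delta([.6019,-.1441,.123],-2.918)
s=r.get_state(); print(s['contact_force'])
cv2.imwrite('pics/s16.png',cv2.resize(optics.grab_frame('scene')[150:280,220:400],None,fx=4.4,fy=4.4,interpolation=cv2.INTER_CUBIC))
"
```

```text
pos [ 0.6026 -0.1442  0.1282] rpy [ 3.141e+00  3.000e-03 -2.919e+00] shift units [0.004 0.001 0.035] turn units [ 0.0003  0.0022 -0.0007] w 0.0102 t 18.75
[-10.62116266  18.02660478  43.66029964]
```

View pics/s16.png

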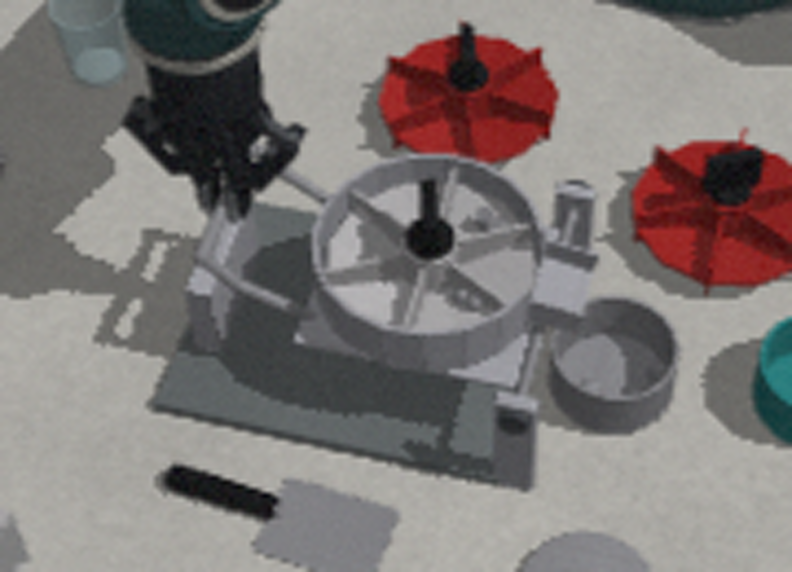

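The cradle is down on its stop and pressing at 44 N through the fingers. I'll ease off, then open.

Call:
{"name": "apply_moves", "arguments": {"offset": [[0, 0, -0.02], [0, 0, -0.005], [0, 0, 0], [0, 0, 0], [0, 0, 0]], "angular": [[0, 0, 0], [0, 0, 0], [0, 0, 0], [0, 0, 0], [0, 0, 0]], "jaw": [0, 0, 0, 0, 0]}}

```text
clock: 19.22
position: [0.6024, -0.1439, 0.1289]
orientation: [3.141, 0.002, -2.919]
contact_force: [11.7, 7.1, -3.6]
width: 0.0108
```

Call:
{"name": "apply_moves", "arguments": {"offset": [[0, 0, 0], [0, 0, 0], [0, 0, 0], [0, 0, 0], [0, 0, 0]], "angular": [[0, 0, 0], [0, 0, 0], [0, 0, 0], [0, 0, 0], [0, 0, 0]], "jaw": [0.15, 0.3, 0.5, 0.6, 0.7]}}

```text
clock: 19.63
position: [0.6015, -0.1449, 0.129]
orientation: [-3.141, -0.0, -2.919]
contact_force: [0.5, 0.5, -0.3]
width: 0.0591
```

Call:
{"name": "apply_moves", "arguments": {"offset": [[0, 0, 0], [0, 0, -0.1], [0, 0, -0.2], [0, 0, -0.25], [0, 0, -0.25]], "angular": [[0, 0, 0], [0, 0, 0], [0, 0, 0], [0, 0, 0], [0, 0, 0]], "jaw": [0.7, 0.7, 0.7, 0.7, 0.7]}}

```text
clock: 20.05
position: [0.6011, -0.1447, 0.2513]
orientation: [3.141, -0.001, -2.919]
contact_force: [0.9, -0.3, 0.5]
width: 0.0594
```

Call:
{"name": "apply_moves", "arguments": {"offset": [[0, -0.1, -0.25], [0, -0.2, -0.15], [0, -0.25, 0], [0, -0.25, 0], [0, -0.1, 0]], "angular": [[0, 0, 0], [0, 0, 0], [0, 0, 0], [0, 0, 0], [0, 0, 0]], "jaw": [0.7, 0.7, 0.7, 0.7, 0.7]}}

```text
clock: 20.47
position: [0.6315, -0.2801, 0.3101]
orientation: [-3.14, 0.0, -2.921]
contact_force: [-0.9, -0.1, -0.6]
width: 0.0602
```

```bash
python3 -c "
from h import *
s=r.get_state(); print(s['contact_force'],s['position'])
t=np.mean([optics.grab_frame('top').astype(float) for _ in range(4)],0); sc=optics.grab_frame('scene')
cv2.imwrite('pics/t17.png',cv2.resize(np.clip(t[120:260,150:420]*1.4,0,255).astype(np.uint8),None,fx=2.9,fy=2.9,interpolation=cv2.INTER_CUBIC))
b=cv2.imread('pics/top0.png').astype(float)
f=lambda x:cv2.resize(np.clip((x[185:225,252:292]-30)*1.9,0,255).astype(np.uint8),(400,400),interpolation=cv2.INTER_CUBIC)
cv2.imwrite('pics/b17.png',np.hstack([f(b),f(t)]))
cv2.imwrite('pics/s17.png',cv2.resize(sc[150:290,220:450],None,fx=3.4,fy=3.4,interpolation=cv2.INTER_CUBIC))
"
```

```text
[-0.90282772 -0.09625333 -0.60034937] [ 0.63145382 -0.28009627  0.31011199]
```

View pics/t17.png

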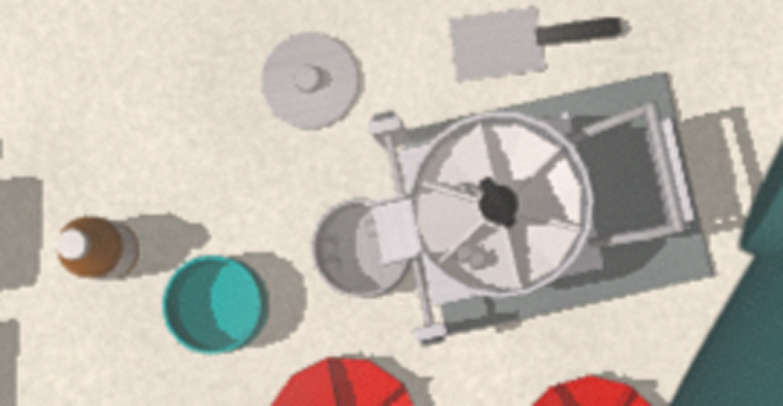

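View pics/b17.png

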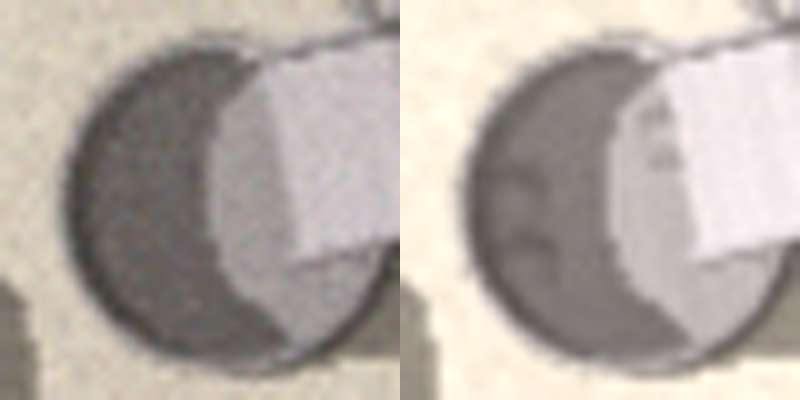

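View pics/s17.png

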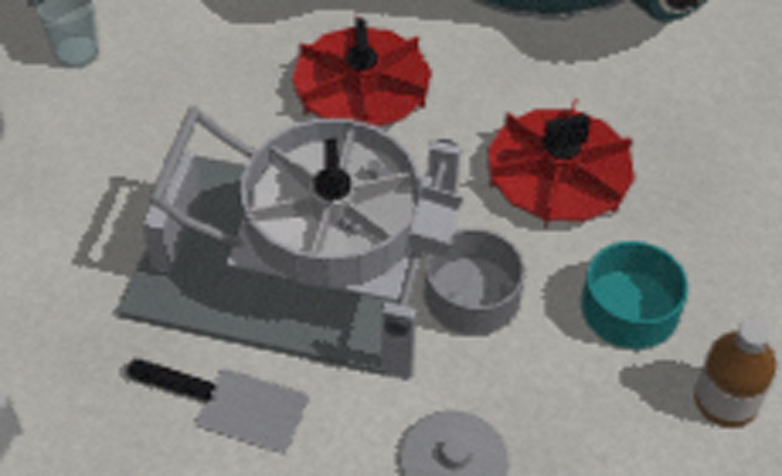

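The cradle is level, the large compartment is empty, and the cylinders and small balls are still in. I'll count the balls in the bowl from the wrist camera.

Call:
{"name": "apply_moves", "arguments": {"offset": [[0, 0.25, 0], [0, 0.25, 0], [0, 0.25, 0], [0, 0.25, 0], [0, 0.25, 0]], "angular": [[0, 0, 0], [0, 0, 0], [0, 0, 0], [0, 0, 0], [0, 0, 0]], "jaw": [0.7, 0.7, 0.7, 0.7, 0.7]}}

```text
clock: 21.13
position: [0.5888, -0.0908, 0.3097]
orientation: [-3.141, 0.001, -2.918]
contact_force: [0.2, 0.7, 0.6]
width: 0.0598
```

Call:
{"name": "apply_moves", "arguments": {"offset": [[0, 0.25, 0], [0, 0.25, 0], [0, 0.25, 0], [0, 0.25, 0], [0, 0.25, 0]], "angular": [[0, 0, 0], [0, 0, 0], [0, 0, 0], [0, 0, 0], [0, 0, 0]], "jaw": [0.7, 0.7, 0.7, 0.7, 0.7]}}

```text
clock: 21.55
position: [0.547, 0.092, 0.3099]
orientation: [3.142, 0.001, -2.918]
contact_force: [1.3, 0.1, 0.6]
width: 0.06
```

Call:
{"name": "apply_moves", "arguments": {"offset": [[0, 0.1, 0], [0, 0, 0], [0, 0, 0], [0, 0, 0], [0, 0, 0]], "angular": [[0, 0, 0], [0, 0, 0], [0, 0, 0], [0, 0, 0], [0, 0, 0]], "jaw": [0.7, 0.7, 0.7, 0.7, 0.7]}}

```text
clock: 21.97
position: [0.5453, 0.1034, 0.3092]
orientation: [-3.141, 0.0, -2.92]
contact_force: [-0.4, 0.0, -0.6]
width: 0.0597
```

```bash
python3 -c "
from h import *
c=cal('wrist'); f=optics.grab_frame('wrist'); u=proj(c,[[.532,.139,.02]])[0]; print(u)
x,y=map(int,u); x0=max(0,x-110);y0=max(0,y-80)
cv2.imwrite('pics/w18.png',cv2.resize(f[y0:y0+170,x0:x0+230],None,fx=3.4,fy=3.4,interpolation=cv2.INTER_CUBIC))
"
```

```text
[348.11622636 150.52874959]
```

View pics/w18.png

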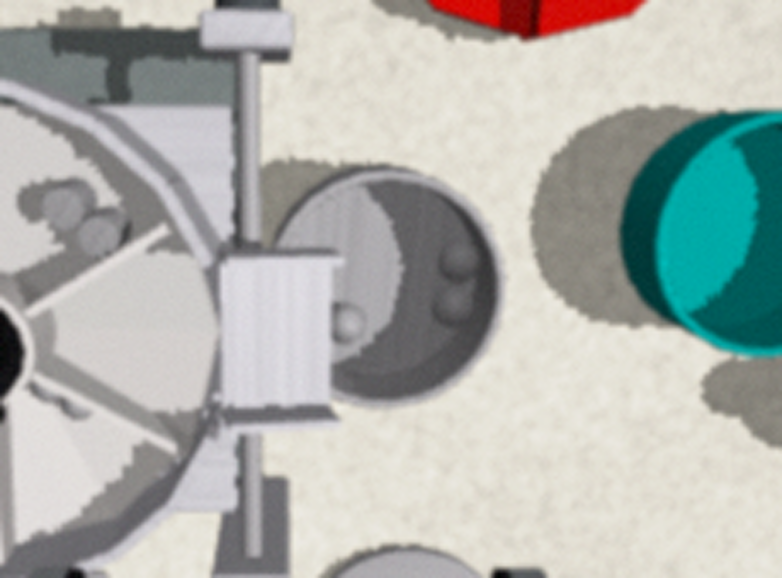

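Three balls lie in the bowl at (348,322), (458,257) and (452,303). The chute and the large compartment are empty, and the gripper is clear. Handing in.

```bash
python3 -c "
from h import *
print(r.job_done()); print(r.get_state()['clock'])"
```

```text
the job is handed in; nothing more can be done
None
the job is handed in; nothing more can be done
```

All three large balls are in the steel bowl, the dispenser is back level and let go, and I've handed the job in at about 22 s of the 67 s allowed. No verdict was reported.

- **Turning:** I turned the knob about 2.6 rad, including roughly 0.5 rad of play. The large balls' compartment ended about 0.02 rad off the spout.
- **Tipping:** I lifted the handle along its arc to about 0.71 rad at roughly 70 mm/s, held it there, then lowered it along the same arc and opened the gripper.
- **Last pictures:**
  - The wrist camera showed three large balls in the bowl, with the chute and their compartment empty.
  - Two cylinders and two small balls were still in their compartments, though the small ones were partly hidden by the knob.
  - By eye, the bowl and the other things on the bench had not moved.
  - The gripper was clear of everything.
- **Forces:**
  - The fingers briefly pressed the handle onto its stop at about 44 N at the end of lowering. The limit is 40 N for the arm or the gripper's body; this load went through the fingers, and I eased it off before letting go.
  - While turning the knob, side force reached about 21 N.

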